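# Line up the optic stands along the straightedge

### The job

Slide the three optic stands across the table into one straight, even row for the laser: one stand at each yellow mark of the steel straightedge, in any order, the short end of its base flush against the bar, square to it and centred on the mark. Do not lift or tip the stands, let go of them at the end, and leave the plate box, the screwdriver and the mirror where they are.

Things in the scene. Friction and masses are not known exactly. Their poses are not given: they have to be found in the camera images.
- bar: straightedge: fixed dark steel bar, 440 mm along its y, 30 wide, 20 high, across the view beyond the stands. Origin: foot of its near long face (towards the robot), middle; x points away from the robot into the bar, y left along it. A stand that is home has its centre at x = -45 mm. Fixed with it: grey laser head (x -75 to -15, y 284 to 450, 85 mm high), black beam stop (x -80 to -10, y -310 to -270, 87 high)
- mark_left (a point): the left of the three yellow marks on the straightedge, each an 8 mm wide line across the bar's top and down its near face, 120 mm apart; the point is on the near top edge, 20 mm above the table; axes as bar
- mark_middle (a point): the middle one of the three yellow marks on the straightedge, each an 8 mm wide line across the bar's top and down its near face, 120 mm apart; the point is on the near top edge, 20 mm above the table; axes as bar
- mark_right (a point): the right of the three yellow marks on the straightedge, each an 8 mm wide line across the bar's top and down its near face, 120 mm apart; the point is on the near top edge, 20 mm above the table; axes as bar
- lens_center (a point): optic stand (pale blue lens): blue-painted steel base 90 mm along its x, 70 along y, 16 thick; on its middle a black upright cell 60 mm along x, 14 thick along y, from 16 to 86 mm above the table, with a round optic looking along y and a strip of its colour on the top edge. Loose, 280 to 560 g, same after a half turn. The point is its centre, 43 mm above the table; z up
- amber_center (a point): optic stand (amber filter): blue-painted steel base 90 mm along its x, 70 along y, 16 thick; on its middle a black upright cell 60 mm along x, 14 thick along y, from 16 to 86 mm above the table, with a round optic looking along y and a strip of its colour on the top edge. Loose, 280 to 560 g, same after a half turn. The point is its centre, 43 mm above the table; z up
- green_center (a point): optic stand (green filter): blue-painted steel base 90 mm along its x, 70 along y, 16 thick; on its middle a black upright cell 60 mm along x, 14 thick along y, from 16 to 86 mm above the table, with a round optic looking along y and a strip of its colour on the top edge. Loose, 280 to 560 g, same after a half turn. The point is its centre, 43 mm above the table; z up
- platebox: bystander: flat black box with grey lid and white label, 112 x 82 x 30 mm, loose; origin under its centre
- driver: bystander: screwdriver with red handle, 180 mm long, lying loose roughly along x
- mirror: bystander: mirror on a post with a round foot of 60 mm, 115 mm tall, loose; origin under its foot
Things that resemble listed ones, but are neither listed nor needed, are in the scene too. Leave any red look-alike of the part that bears green_center alone.

How it is judged:
By the outcome, as a careful person would: the job done as asked, in the order asked, and still so for the second after the job is handed in, with the robot touching nothing.
It also fails if it takes over 58 s, if anything falls off the work surface, if the arm or the gripper's body presses on something with over 40 N, if the wrist force passes 120 N, or if a joint passes its speed limit or range.

### The arm

A 6-joint arm with a two-finger parallel gripper is mounted at the origin on the work surface. World frame = base frame: x ahead of the robot, y to its left, z up, the work surface at z = 0. Lengths are in mm, angles in rad, forces in N, time in s.
With the tool pointing down it reaches from about 350 to 975 mm from the base axis. Payload 7.1 kg.
Tool frame: the origin (TCP) lies between the finger pads; the fingertips stand 14 mm ahead of it and the grasp point (between the pads) lies 5 mm behind it; z points along the fingers, y is the direction in which the jaws open and shut (so a half turn about z gives the same grasp; the last joint's range is limited). The gripper opens to 88 mm and grips with 3 to 60 N. Pads are 20 mm wide; open, the fingers measure 115 mm over their backs; the gripper's body (75 mm by 178 mm) begins 61 mm behind the grasp point.
Start: joints at [1.098, 0.423, 1.63, -0, 1.089, -0.019], TCP at [273.958, 561.74, 236.675] pointing down, gripper open.
Joint ranges: [-3, 3], [-0.9, 2.11], [0.09, 2.58], [-1.31, 4.45], [0.11, 2.69], [-2.54, 2.54]. Speed limits (rad/s): [2.39, 2.39, 3.01, 3.14, 3.14, 3.14].

### API

Orientations are given as a rotation vector (axis times angle).
In Python, from workcell import get_obs, get_image, calibration, close_job, regions_of, place_of gives the robot as it stands.
- The arm moves only by the tool move_arm, never from a script. Its argument "deltas" is a list of rows, each a list of 5 numbers: the closure in counts, from 0 (fully open) to 255 (shut), then the shift along the tool's x, y, z in m, then the turn about the tool's z in rad. In form: [[grip, x, y, z, roll], ...]. A call has 1 to 5 rows; each row is the pose to reach, as a shift and turn from the pose commanded when the call began, along the tool's axes at that moment; what a row does not reach only later rows make up. A row lasts 1/12 s, in which the tool goes at most 41.7 mm and 7.16 degrees, less where a joint would pass 70% of its speed; a pose out of reach is approached as far as the arm can. A call with a gripper value outside its range is refused whole. The fingers move at their own pace and stop on an object; the grip force is fixed at half the most. Time passes only in rows, so rows that repeat a pose let the fingers close. It gives the time, the measured TCP pose, the force and the opening at its end, in the units of the state.
- get_obs(): the state, without advancing time (a new reading comes with each control period).
- get_image(name): name is "scene" or "side" or "wrist"; returns the picture (420x560x3 uint8, blue, green, red); there is no depth.
- calibration(name): a dict with "intrinsics" (3x3 intrinsics, pixels), "world_to_cam" (4x4, takes a point from world to camera coordinates); the wrist camera has in their place "hand_eye" (4x4, takes a point from camera to tool coordinates, whose origin is the TCP and whose axes are the flange's). Camera axes: x right, y down, z forward; pixel columns grow to the right and rows downward; lengths in mm; the calibration is good to about 2 mm. A picture is of the moment at which its call begins: read the wrist's pose just before it. calibration takes no time and is no camera call.
- close_job(): hands the job in, once; it reports no verdict.
Trained networks look in the newest picture that a camera, given by its name, has taken for a name from the list of things; names that differ only in an ending like _2 or _b are one class to them, and where a whole thing is asked for, a point or a joint stands for the part that bears it (a point fixed in the world has none). Each returns a list of dicts, best first, with "conf" (0 to 1); they miss things now and then, are a little off and sometimes report something else, mostly with a low value. They report only what shows in the picture. A call takes as long as a camera call. They do not tell look-alikes from the thing itself.
- regions_of(camera, name): "region" (420x560 bool, what is visible of it).
- place_of(camera, name): "location" ([x, y, z] in mm, in world coordinates, good to about 4 mm: a listed point, or the origin of a listed thing).
The state is a dict: "t": time; "qpos": joint angles; "qvel": joint speeds; "joint_torque": joint torques, N m; "ee_pos": TCP position; "orientation": TCP orientation; "ft_force": force on the tool from outside, world axes, zero at the start; "moment": the same for the moment, N m; "width": finger opening in mm.
Only numpy, scipy, OpenCV 4.12 (cv2) and the standard library are available. Lean on these libraries where they do the work, as an engineer would, in place of code of your own. Each camera call takes 0.05 s, during which the arm holds its last target.

## Working session

There is one attempt and no reset: what is moved stays moved. The work goes in short steps, Python scripts to look and compute and a tool call to move; the robot and the scene stay as the last step left them, time stands still between calls to the robot, and variables do not carry over. Pictures are saved under pics/ and viewed, and the job is handed in when it is done.

Besides the shell and the picture viewer there is one more tool, called after "Emit:" as a command line: name --pt "numbers of a row" for each row, then --argument value for the rest. move_arm: Moves the arm, as the interface text tells. Its arguments: {"type":"object","properties":{"deltas":{"type":"array","items":{"type":"array","items":{"type":"number"}}}},"required":["deltas"]}

```bash
mkdir -p pics; ls; python3 - <<'E'
from workcell import *
import cv2,numpy as np
o=get_obs();print({k:np.round(v,3) for k,v in o.items()})
for c in ["scene","side"]:
    cv2.imwrite(f"pics/{c}0.png",get_image(c))
    k=calibration(c);print(c,np.round(k["intrinsics"],1),np.round(k["world_to_cam"],3))
    for n in ["mark_left","mark_middle","mark_right","bar","lens_center","amber_center","green_center","platebox","driver","mirror"]:
        print(n,[(np.round(d["location"],0).tolist(),round(d["conf"],2)) for d in place_of(c,n)])
E
```

```text
pics
{'t': np.float64(0.0), 'qpos': array([ 1.098,  0.424,  1.631, -0.   ,  1.089, -0.019]), 'qvel': array([-0.002,  0.   ,  0.002, -0.001,  0.001, -0.   ]), 'joint_torque': array([-3.0000e-03, -5.4463e+01, -2.7367e+01,  6.4000e-02,  2.3000e-02,
       -0.0000e+00]), 'ee_pos': array([273.736, 561.287, 235.924]), 'orientation': array([-7.070e-01, -3.061e+00,  2.000e-03]), 'ft_force': array([-0.824,  0.614, -0.001]), 'moment': array([ 0.019,  0.032, -0.   ]), 'width': np.float64(87.967)}
scene [[505.5   0.  277.6]
 [  0.  505.5 211.5]
 [  0.    0.    1. ]] [[-6.92000e-01  7.22000e-01  1.30000e-02  3.59959e+02]
 [ 3.81000e-01  3.81000e-01 -8.43000e-01 -1.22593e+02]
 [-6.13000e-01 -5.78000e-01 -5.39000e-01  1.49542e+03]
 [ 0.00000e+00  0.00000e+00  0.00000e+00  1.00000e+00]]
mark_left [([631.0, 110.0, 22.0], 0.58)]
mark_middle [([642.0, -7.0, 17.0], 0.85)]
mark_right [([658.0, -126.0, 17.0], 0.76)]
bar [([644.0, -10.0, -6.0], 0.7)]
lens_center [([483.0, 159.0, 46.0], 0.62)]
amber_center [([460.0, -137.0, 38.0], 0.57), ([481.0, 159.0, 43.0], 0.26), ([639.0, -10.0, -4.0], 0.19)]
green_cent
[... 300 characters left out ...]
5000e-01 -2.00000e-03 -4.06340e+02]
 [-4.15000e-01 -4.63000e-01 -7.83000e-01  2.45449e+02]
 [ 5.20000e-01  5.86000e-01 -6.22000e-01  9.12799e+02]
 [ 0.00000e+00  0.00000e+00  0.00000e+00  1.00000e+00]]
mark_left [([630.0, 114.0, 20.0], 0.94)]
mark_middle [([640.0, -4.0, 22.0], 0.72)]
mark_right [([655.0, -131.0, 25.0], 0.79)]
bar [([383.0, -335.0, 1.0], 0.74), ([643.0, -4.0, 0.0], 0.66)]
lens_center [([485.0, 155.0, 42.0], 0.57)]
amber_center [([659.0, -130.0, 23.0], 0.64), ([456.0, -136.0, 43.0], 0.62)]
green_center [([303.0, -198.0, 40.0], 0.95), ([443.0, -6.0, 45.0], 0.68)]
platebox [([428.0, 339.0, 2.0], 0.98)]
driver [([382.0, -333.0, -2.0], 0.75)]
mirror [([533.0, -432.0, -6.0], 0.95)]
```

View pics/scene0.png

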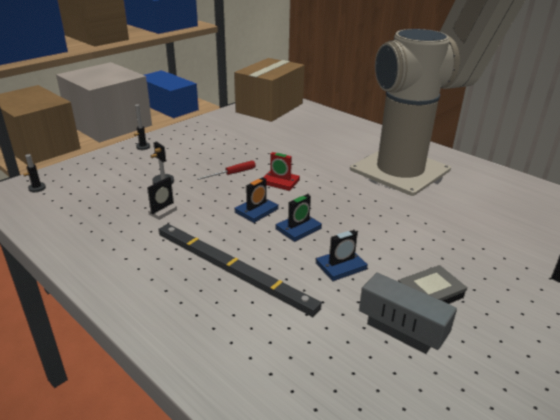

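View pics/side0.png

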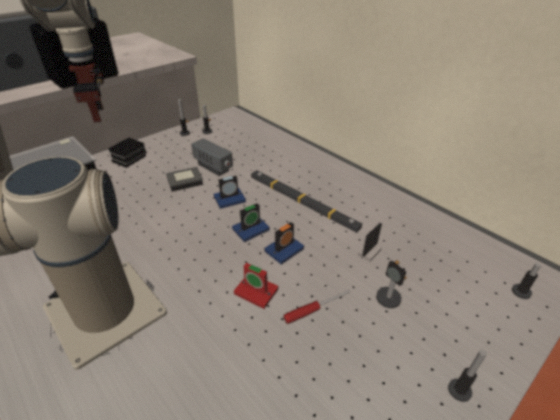

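```bash
cat > h.py <<'E'
from workcell import *
import cv2,numpy as np
from scipy.spatial.transform import Rotation as R
from scipy.optimize import minimize
def tool():
    o=get_obs();T=np.eye(4);T[:3,:3]=R.from_rotvec(o["orientation"]).as_matrix();T[:3,3]=o["ee_pos"];return T,o
def cam(c,T=None):
    k=calibration(c)
    if c=="wrist": return k["intrinsics"],np.linalg.inv(T@k["hand_eye"])
    return k["intrinsics"],k["world_to_cam"]
def proj(K,W,P):
    p=np.asarray(P,float)@W[:3,:3].T+W[:3,3];q=p@K.T;return q[:,:2]/q[:,2:]
def back(K,W,uv,z):
    d=np.c_[np.atleast_2d(uv),np.ones(len(np.atleast_2d(uv)))]@np.linalg.inv(K).T@W[:3,:3]
    c=-W[:3,:3].T@W[:3,3];s=(z-c[2])/d[:,2];return c+d*s[:,None]
def place(p,x,y,a):
    c,s=np.cos(a),np.sin(a);p=np.asarray(p,float);return np.c_[x+c*p[:,0]-s*p[:,1],y+s*p[:,0]+c*p[:,1],p[:,2]]
def box(x0,x1,y0,y1,z0,z1): return [[x,y,z] for x in(x0,x1) for y in(y0,y1) for z in(z0,z1)]
BASE=box(-45,45,-35,35,0,16);CELL=box(-30,30,-7,7,16,86)
def goto(xyz,yaw):
    """rows: shift in tool axes (m) and roll to have tool y-axis along yaw(mod pi)"""
    T,o=tool();d=T[:3,:3].T@(np.array(xyz)-T[:3,3])
    cur=np.arctan2(T[1,1],T[0,1]);e=(yaw-cur+np.pi/2)%np.pi-np.pi/2
    return np.round(d/1000,4),round(-e,4),cur
E
python3 - <<'E'
from h import *
T,o=tool();k=calibration("wrist");print(np.round(k["hand_eye"],3),np.round(k["intrinsics"],1))
print("tool y dir",T[:2,1],"x",T[:2,0])
# yellow marks
for c in["scene","side"]:
    im=get_image(c);K,W=cam(c);h=cv2.cvtColor(im,cv2.COLOR_BGR2HSV)
    m=cv2.inRange(h,(18,110,90),(35,255,255));n,l,s,ce=cv2.connectedComponentsWithStats(m)
    for i in range(1,n):
        if s[i,4]>5: print(c,s[i],ce[i].round(1),back(K,W,ce[i],20).round(1))
print(goto([500,0,400],np.pi/2+.108))
E
```

```text
[[-1.0000e-03 -9.5600e-01 -2.9300e-01  7.9620e+01]
 [ 1.0000e+00 -1.0000e-03 -0.0000e+00  2.0600e-01]
 [-0.0000e+00 -2.9300e-01  9.5600e-01 -1.4846e+02]
 [ 0.0000e+00  0.0000e+00  0.0000e+00  1.0000e+00]] [[351.1   0.  283.3]
 [  0.  351.1 212. ]
 [  0.    0.    1. ]]
tool y dir [0.43836846 0.89879536] x [-0.89879536  0.43836846]
scene [187 238  11   7  37] [191.9 240.9] [[ 668.9 -127.3   20. ]]
scene [226 258  12   8  43] [231.4 261.5] [[655.9  -7.7  20. ]]
scene [270 280  12  10  53] [275.7 284.5] [[642.8 112.1  20. ]]
side [270 180   7   8  31] [272.6 183.1] [[636.6 110.3  20. ]]
side [297 194   8   8  34] [300.2 197.1] [[650.4  -8.8  20. ]]
side [328 209   7   9  37] [330.5 212.7] [[ 663.3 -128.1   20. ]]
(array([-0.4494, -0.4058, -0.1633]), np.float64(-0.5618), np.float64(1.1170294299158192))
```

```bash
python3 - <<'E'
from h import *
print(goto([400,0,380],np.pi/2+.108))
E
```

```text
(array([-0.3595, -0.4496, -0.1433]), np.float64(-0.5618), np.float64(1.1170294299158192))
```

Emit:
move_arm --pt "0 -0.36 -0.45 -0.143 -0.56" --pt "0 -0.36 -0.45 -0.143 -0.56" --pt "0 -0.36 -0.45 -0.143 -0.56" --pt "0 -0.36 -0.45 -0.143 -0.56" --pt "0 -0.36 -0.45 -0.143 -0.56"

```text
t: 1.62
ee_pos: [318.1, 362.9, 287.1]
orientation: [-0.178, 3.136, -0.0]
ft_force: [0.9, 0.8, 0.1]
width: 88.0
```

```bash
python3 - <<'E'
from h import *
print(goto([400,0,380],np.pi/2+.108),tool()[1]["ee_pos"],tool()[1]["t"])
E
```

```text
(array([-0.0403, -0.3698, -0.0928]), np.float64(0.0053), np.float64(1.684107148540987)) [318.14527377 362.91166383 287.14500274] 1.6167
```

Emit:
move_arm --pt "0 -0.04 -0.37 -0.093 0" --pt "0 -0.04 -0.37 -0.093 0" --pt "0 -0.04 -0.37 -0.093 0" --pt "0 -0.04 -0.37 -0.093 0" --pt "0 -0.04 -0.37 -0.093 0"

```text
t: 2.03
ee_pos: [360.9, 165.3, 338.1]
orientation: [-0.168, 3.136, 0.0]
ft_force: [2.0, -0.2, -0.3]
width: 87.7
```

Emit:
move_arm --pt "0 -0.02 -0.17 -0.044 0" --pt "0 -0.02 -0.17 -0.044 0" --pt "0 -0.02 -0.17 -0.044 0" --pt "0 -0.02 -0.17 -0.044 0" --pt "0 -0.02 -0.17 -0.044 0"

```text
t: 2.45
ee_pos: [400.3, -4.1, 383.3]
orientation: [-0.16, 3.134, -0.003]
ft_force: [0.4, 0.0, 0.0]
width: 87.6
```

```bash
python3 - <<'E'
from h import *
T,o=tool();print(o["ee_pos"],o["qvel"].round(3),o["t"])
im=get_image("wrist");cv2.imwrite("pics/w1.png",im);np.save("w1.npy",T)
K,W=cam("wrist",T);h=cv2.cvtColor(im,cv2.COLOR_BGR2HSV)
m=cv2.inRange(h,(18,110,90),(35,255,255));n,l,s,ce=cv2.connectedComponentsWithStats(m)
for i in range(1,n):
    if s[i,4]>10: print(s[i],ce[i].round(1),back(K,W,ce[i],20).round(1))
E
```

```text
[400.31693645  -4.12472064 383.25954813] [-0.209  0.03  -0.054  0.038  0.048 -0.172] 2.45
[335 299   8  23 130] [338.4 310.1] [[639.7 111.3  20. ]]
[192 300   8  22 130] [195.1 310.9] [[ 665.9 -126.7   20. ]]
[264 300   6  22 126] [266.6 310.8] [[653.4  -7.8  20. ]]
[483 331  18  62 241] [494.4 362.2] [[715.6 399.1  20. ]]
[ 67 334  15  57 234] [ 71.9 362.9] [[ 793.6 -340.2   20. ]]
[533 413   9   3  12] [537.1 413.6] [[819.6 509.5  20. ]]
```

View pics/w1.png

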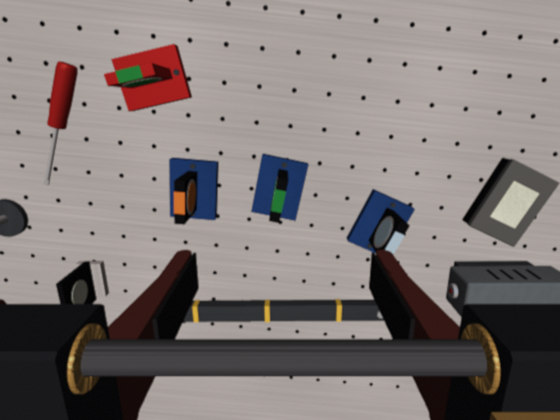

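```bash
cat > fit.py <<'E'
from h import *
def hull_mask(K,W,P,s=4):
    m=np.zeros((420*s,560*s),np.uint8);q=proj(K,W,P);h=cv2.convexHull(((q+.5)*s-.5).round().astype(np.int32));cv2.fillConvexPoly(m,h,1);return m
def model(K,W,x,y,a):
    b=hull_mask(K,W,place(BASE,x,y,a));c=hull_mask(K,W,place(CELL,x,y,a));b[c>0]=0
    return cv2.resize(b.astype(np.float32),(560,420),interpolation=cv2.INTER_AREA)
def blue(im):
    h=cv2.cvtColor(im,cv2.COLOR_BGR2HSV);return cv2.inRange(h,(100,110,40),(128,255,255))
def fitstand(views,x,y,verbose=True):
    # views: list (K,W,im)
    ms=[]
    for K,W,im in views:
        roi=cv2.dilate(hull_mask(K,W,place(BASE,x,y,0),1)|hull_mask(K,W,place(BASE,x,y,1.57),1),np.ones((9,9)))
        m=(blue(im)>0)&(roi>0);ms.append(m.astype(np.float32))
    def cost(p):
        t=0
        for (K,W,im),m in zip(views,ms):
            r=model(K,W,p[0],p[1],p[2]/40);t+=1-np.minimum(r,m).sum()/np.maximum(r,m).sum()
        return t/len(views)
    best=None
    for a in np.arange(-1.5,1.5,.3):
        c=cost([x,y,a*40])
        if best is None or c<best[0]: best=(c,a)
    r=minimize(cost,[x,y,best[1]*40],method="Nelder-Mead",options=dict(initial_simplex=[[x,y,best[1]*40],[x+6,y,best[1]*40],[x,y+6,best[1]*40],[x,y,best[1]*40+6]],maxiter=120,xatol=.1,fatol=1e-4))
    return r.x[0],r.x[1],r.x[2]/40,r.fun
def fitbar(views):
    obs=[]
    MK=np.array(box(0,30,-4,4,20,20)+box(0,0,-4,4,0,20))
    g=np.array([652,-7,.108])
    for K,W,im in views:
        h=cv2.cvtColor(im,cv2.COLOR_BGR2HSV);m=cv2.inRange(h,(18,110,90),(35,255,255));n,l,s,ce=cv2.connectedComponentsWithStats(m)
        for i in(1,0,-1):
            P=MK+[-15,120*i,0];q=proj(K,W,place(P,*g)).mean(0)
            j=[k for k in range(1,n) if s[k,4]>15 and np.hypot(*(ce[k]-q))<14]
            if j: obs.append((K,W,i,ce[min(j,key=lambda k:np.hypot(*(ce[k]-q)))]))
    def cen(K,W,i,p):
        k=np.array([0,120*i,0])
        a=proj(K,W,place(np.array([[0,-4,20],[30,-4,20],[30,4,20],[0,4,20]])+k,*p));f=proj(K,W,place(np.array([[0,-4,0],[0,4,0],[0,4,20],[0,-4,20]])+k,*p))
        cs=[];ar=[]
        cam=-W[:3,:3].T@W[:3,3];vis=(cam[:2]-p[:2])@np.array([np.cos(p[2]),np.sin(p[2])])<0
        for q in([a,f] if vis else [a]):
            M=cv2.moments(q.astype(np.float32));ar.append(abs(M["m00"]));cs.append([M["m10"]/M["m00"],M["m01"]/M["m00"]])
        return np.average(cs,axis=0,weights=ar)
    from scipy.optimize import least_squares
    f=lambda p:np.concatenate([cen(K,W,i,[p[0],p[1],p[2]/100])-c for K,W,i,c in obs])
    r=least_squares(f,[640,-7,10.8],diff_step=1e-4);return r.x[0],r.x[1],r.x[2]/100,np.abs(r.fun).max().round(2),len(obs)
E
python3 - <<'E'
from fit import *
T=np.load("w1.npy")
V={c:(*cam(c,T),cv2.imread(f)) for c,f in[("wrist","pics/w1.png"),("scene","pics/scene0.png"),("side","pics/side0.png")]}
for vs in(["wrist"],["scene"],["side"],["wrist","scene","side"]):
    v=[V[k] for k in vs];print(vs,"bar",np.round(fitbar(v),3))
    for n,x,y in[("lens",484,157),("green",443,-8),("amber",458,-137)]: print("  ",n,np.round(fitstand(v,x,y),3))
E
```

```text
['wrist'] bar [ 6.44313e+02 -8.86600e+00  1.09000e-01  2.50000e-01  3.00000e+00]
   lens [ 4.87656e+02  1.56580e+02 -3.15000e-01  1.14000e-01]
   green [ 4.44623e+02 -8.24100e+00 -9.90000e-02  1.14000e-01]
   amber [ 4.61119e+02 -1.38425e+02  1.30000e-02  1.54000e-01]
['scene'] bar [ 6.40599e+02 -9.32600e+00  1.11000e-01  1.40000e-01  3.00000e+00]
   lens [ 4.75673e+02  1.52644e+02 -3.11000e-01  1.84000e-01]
   green [ 4.33534e+02 -1.23260e+01 -8.80000e-02  2.02000e-01]
   amber [ 4.49814e+02 -1.42689e+02  6.80000e-02  2.10000e-01]
['side'] bar [ 6.45208e+02 -6.35000e+00  1.10000e-01  1.50000e-01  3.00000e+00]
   lens [ 4.91626e+02  1.65811e+02 -4.76000e-01  5.19000e-01]
   green [ 4.48559e+02 -4.06000e-01 -2.24000e-01  4.79000e-01]
   amber [ 4.64588e+02 -1.34109e+02 -7.60000e-02  4.66000e-01]
['wrist', 'scene', 'side'] bar [ 6.43157e+02 -8.50800e+00  1.10000e-01  7.70000e-01  9.00000e+00]
   lens [ 4.87276e+02  1.56187e+02 -2.96000e-01  3.36000e-01]
   green [ 4.43949e+02 -8.09000e+00 -9.10000e-02  3.14000e-01]
   amber [ 4.61017e+02 -1.38278e+02  1.60000e-02  3.24000e-01]
```

```bash
python3 - <<'E'
from fit import *
T=np.load("w1.npy");K,W=cam("wrist",T);im=cv2.imread("pics/w1.png");im=cv2.resize(im,None,fx=3,fy=3,interpolation=cv2.INTER_CUBIC)
def dr(pts,idx,col):
    q=((proj(K,W,pts)+.5)*3-.5)
    for a,b in idx: cv2.line(im,tuple(int(v) for v in q[a]),tuple(int(v) for v in q[b]),col,1)
E=[(0,1),(2,3),(4,5),(6,7),(0,2),(1,3),(4,6),(5,7),(0,4),(1,5),(2,6),(3,7)]
for p in[(487.7,156.6,-.315),(444.6,-8.2,-.099),(461.1,-138.4,.013)]:
    dr(place(BASE,*p),E,(0,255,255));dr(place(CELL,*p),E,(255,0,255))
dr(place(box(0,30,-220,220,0,20),644.3,-8.9,.109),E,(0,255,0))
cv2.imwrite("pics/o1.png",im[420:1000,480:1280])
E
```

```text
(no output)
```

View pics/o1.png

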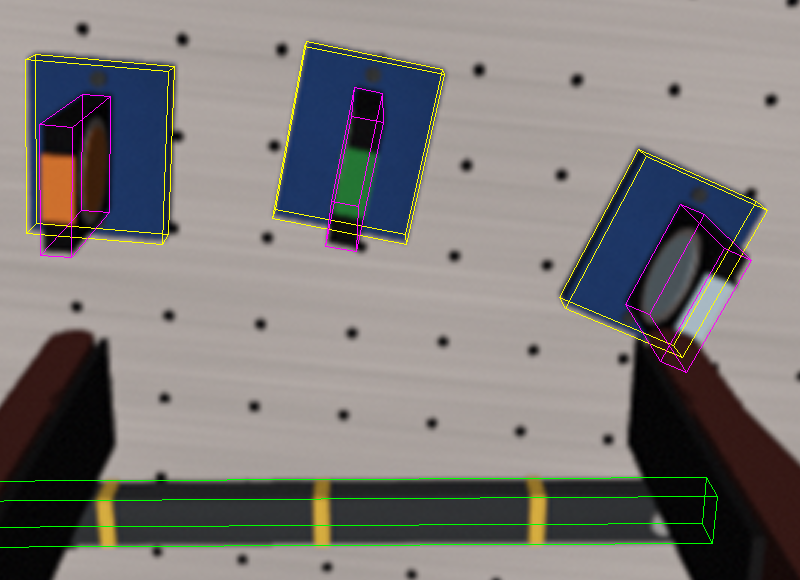

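```bash
python3 - <<'E'
from h import *
print(goto([487.7,156.6,140],np.pi/2-.315),tool()[1]["qvel"].round(3))
E
```

```text
(array([-0.1024,  0.1506,  0.243 ]), np.float64(0.4165), np.float64(1.6722784142812501)) [ 0.086  0.003  0.038  0.027 -0.015  0.095]
```

Emit:
move_arm --pt "0 -0.102 0.15 0.243 0.416" --pt "0 -0.102 0.15 0.243 0.416" --pt "0 -0.102 0.15 0.243 0.416" --pt "0 -0.102 0.15 0.243 0.416" --pt "0 -0.102 0.15 0.243 0.416"

```text
t: 2.92
ee_pos: [457.4, 112.2, 212.7]
orientation: [0.488, 3.103, 0.001]
ft_force: [0.9, -0.8, -0.0]
width: 87.4
```

Emit:
move_arm --pt "0 0 0 0 0"

```text
t: 3.0
ee_pos: [455.3, 113.2, 207.8]
orientation: [-0.479, -3.095, 0.004]
ft_force: [-1.5, -0.5, -0.6]
width: 88.1
```

```bash
python3 - <<'E'
from h import *
print(goto([487.7,156.6,140],np.pi/2-.315),tool()[1]["qvel"].round(3))
E
```

```text
(array([-0.0184,  0.0515,  0.0674]), np.float64(0.0077), np.float64(1.2634902968059185)) [-0.044 -0.11  -0.011 -0.021  0.134 -0.075]
```

Emit:
move_arm --pt "0 -0.0184 0.0515 0.067 0" --pt "0 -0.0184 0.0515 0.067 0" --pt "0 -0.0184 0.0515 0.067 0" --pt "0 -0.0184 0.0515 0.067 0" --pt "0 -0.0184 0.0515 0.067 0"

```text
t: 3.42
ee_pos: [490.4, 153.7, 148.1]
orientation: [-0.483, -3.104, 0.0]
ft_force: [0.0, 0.1, 0.5]
width: 88.3
```

```bash
python3 - <<'E'
from fit import *
T,o=tool();print(o["ee_pos"],o["qvel"].round(3),o["t"],goto([487.7,156.6,38],np.pi/2-.315))
im=get_image("wrist");cv2.imwrite("pics/w2.png",im);np.save("w2.npy",T)
K,W=cam("wrist",T);print(np.round(fitstand([(K,W,im)],487.7,156.6),3),np.round(goto([487.7,156.6,38],np.pi/2-.315)[0],4))
print(tool()[1]["ee_pos"])
E
```

```text
[490.41196407 153.70400415 148.10198753] [-0.016 -0.042  0.001  0.002 -0.005  0.   ] 3.4167 (array([0.0034, 0.002 , 0.1101]), np.float64(0.0063), np.float64(1.2620742808643817))
[ 4.86121e+02  1.54826e+02 -3.33000e-01  9.30000e-02] [0.0041 0.002  0.1109]
[490.83926853 153.45231105 148.86651184]
```

View pics/w2.png

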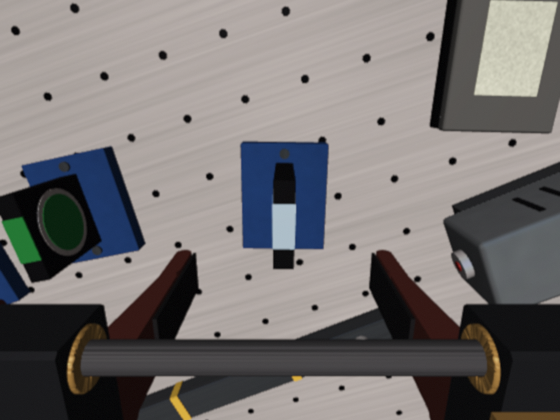

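Emit:
move_arm --pt "0 0.0047 0.0007 0.04 0.016" --pt "0 0.0047 0.0007 0.08 0.016" --pt "0 0.0047 0.0007 0.11 0.016" --pt "0 0.0047 0.0007 0.11 0.016" --pt "0 0.0047 0.0007 0.11 0.016"

```text
t: 3.88
ee_pos: [486.5, 155.1, 38.4]
orientation: [-0.51, -3.099, 0.001]
ft_force: [0.2, 1.2, -0.2]
width: 87.7
```

Emit:
move_arm --pt "255 0 0 0 0" --pt "255 0 0 0 0" --pt "255 0 0 0 0" --pt "255 0 0 0 0" --pt "255 0 0 0 0"

```text
t: 4.3
ee_pos: [487.4, 155.8, 38.5]
orientation: [0.509, 3.098, 0.001]
ft_force: [0.9, 0.1, 0.1]
width: 57.7
```

Emit:
move_arm --pt "255 0 0 0 0" --pt "255 0 0 0 0" --pt "255 0 0 0 0" --pt "255 0 0 0 0" --pt "255 0 0 0 0"

```text
t: 4.72
ee_pos: [486.7, 155.6, 37.3]
orientation: [-0.509, -3.1, 0.0]
ft_force: [0.1, -0.3, -0.6]
width: 25.0
```

Emit:
move_arm --pt "255 0 0 0 0" --pt "255 0 0 0 0" --pt "255 0 0 0 0"

```text
t: 4.97
ee_pos: [486.6, 155.6, 37.3]
orientation: [-0.509, -3.1, 0.0]
ft_force: [-0.6, -0.2, -0.2]
width: 14.0
```

```bash
cat > home.py <<'E'
import sys
from h import *
i=int(sys.argv[1]);back_=float(sys.argv[2])
bx,by,a=644.3,-8.9,.109
if len(sys.argv)>3: bx,by,a=map(float,sys.argv[3:6])
p=place([[-45-back_,120*i,0]],bx,by,a)[0]
T,o=tool();print("home",p.round(1),goto([p[0],p[1],T[2,3]],np.pi/2+a),"z",T[2,3].round(1),"w",o["width"].round(1),o["ft_force"].round(1),o["t"])
E
python3 home.py 1 12
```

```text
Traceback (most recent call last):
  File "home.py", line 7, in <module>
    T,o=tool();print("home",p.round(1),goto([p[0],p[1],T[2,3]],np.pi/2+a),"z",T[2,3].round(1),"w",o["width"].round(1),o["ft_force"].round(1),o["t"])
                                                                                                  ^^^^^^^^^^^^^^^^
AttributeError: 'float' object has no attribute 'round'
```

```bash
sed -i 's/o\["width"\].round(1)/o["width"]/' home.py; python3 home.py 1 12
```

```text
home [574.6 104.2   0. ] (array([-0.0998, -0.0205, -0.    ]), np.float64(-0.4347), np.float64(1.2450737729527834)) z 37.3 w 13.950809071856554 [-0.6 -0.2 -0.2] 4.9667
```

Emit:
move_arm --pt "255 -0.007 -0.0015 0 -0.03" --pt "255 -0.02 -0.004 0 -0.085" --pt "255 -0.034 -0.007 0 -0.145" --pt "255 -0.048 -0.01 0 -0.205" --pt "255 -0.06 -0.0125 0 -0.26"

```text
t: 5.38
ee_pos: [539.6, 124.3, 37.3]
orientation: [-0.099, -3.139, 0.0]
ft_force: [-5.2, 3.0, 4.0]
width: 13.7
```

```bash
python3 home.py 1 12
```

```text
home [574.6 104.2   0. ] (array([-0.0362, -0.0179, -0.    ]), np.float64(-0.1719), np.float64(1.5079144152810016)) z 37.3 w 13.736364724171123 [-5.2  3.   4. ] 5.3833
```

Emit:
move_arm --pt "255 -0.01 -0.005 0 -0.045" --pt "255 -0.02 -0.01 0 -0.09" --pt "255 -0.03 -0.015 0 -0.13" --pt "255 -0.036 -0.018 0 -0.172" --pt "255 -0.036 -0.018 0 -0.172"

```text
t: 5.8
ee_pos: [575.5, 103.7, 37.3]
orientation: [-0.168, 3.136, -0.0]
ft_force: [1.0, -0.2, -1.5]
width: 13.8
```

```bash
python3 home.py 1 12; python3 - <<'E'
from fit import *
T,o=tool();im=get_image("wrist");cv2.imwrite("pics/w3.png",im);np.save("w3.npy",T)
K,W=cam("wrist",T);v=[(K,W,im)];print(np.round(fitstand(v,*T[:2,3]),3));print(np.round(fitbar(v),3))
E
```

```text
home [574.6 104.2   0. ] (array([ 0.0009,  0.0005, -0.    ]), np.float64(-0.002), np.float64(1.677830753293925)) z 37.3 w 13.7636999824889 [ 1.  -0.2 -1.5] 5.8
[5.75314e+02 1.03034e+02 1.03000e-01 3.04000e-01]Traceback (most recent call last):
  File "<stdin>", line 3, in <module>
  File "fit.py", line 46, in fitbar
    r=least_squares(f,[640,-7,10.8],diff_step=1e-4);return r.x[0],r.x[1],r.x[2]/100,np.abs(r.fun).max().round(2),len(obs)
    return func(*args, **kwargs)
    vector_fun = VectorFunction(
        fun_wrapped,
    ...<6 lines>...
        workers=workers
    )
    self._update_fun()
    ~~~~~~~~~~~~~~~~^^
    self.f = self.fun_wrapped(xp_copy(self.x))
             ~~~~~~~~~~~~~~~~^^^^^^^^^^^^^^^^^
    return np.atleast_1d(self.fun(x))
                         ~~~~~~~~^^^
    return self.f(x, *self.args, **self.kwargs)
           ~~~~~~^^^^^^^^^^^^^^^^^^^^^^^^^^^^^^
  File "fit.py", line 45, in <lambda>
    f=lambda p:np.concatenate([cen(K,W,i,[p[0],p[1],p[2]/100])-c for K,W,i,c in obs])
               ~~~~~~~~~~~~~~^^^^^^^^^^^^^^^^^^^^^^^^^^^^^^^^^^^^^^^^^^^^^^^^^^^^^^^^
ValueError: need at least one array to concatenate
```

View pics/w3.png

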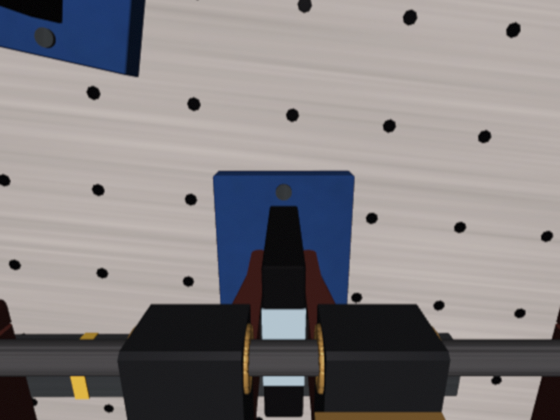

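```bash
python3 - <<'E'
from fit import *
T=np.load("w3.npy");K,W=cam("wrist",T);im=cv2.imread("pics/w3.png")
h=cv2.cvtColor(im,cv2.COLOR_BGR2HSV);m=cv2.inRange(h,(18,110,90),(35,255,255));m[420:]=0
n,l,s,ce=cv2.connectedComponentsWithStats(m);print([(s[i],ce[i].round(1)) for i in range(1,n) if s[i,4]>20])
P=place([[0,-4,20],[0,4,20],[30,-4,20],[30,4,20],[0,-4,0],[0,4,0]],644.3,-8.9,.109);print(proj(K,W,P).round(1))
y,x=np.nonzero(m[330:405,60:110]);
for r in range(332,402,4):
    c=np.nonzero(m[r,60:110])[0]
    if len(c):print(r,c.min()+60,c.max()+60)
E
```

```text
[(array([243, 328,   7,  65, 231], dtype=int32), array([245.6, 360.7])), (array([318, 331,   7,  63, 227], dtype=int32), array([321. , 361.5])), (array([ 80, 333,  18,   7,  88], dtype=int32), array([ 88.5, 335.7])), (array([ 70, 376,  20,  23, 354], dtype=int32), array([ 79.3, 386.9]))]
[[ 66.  356.2]
 [ 80.1 356.2]
 [ 75.4 398.6]
 [ 88.9 398.6]
 [ 85.1 334. ]
 [ 98.  334. ]]
336 81 95
376 70 84
380 70 85
384 71 86
388 72 87
392 73 88
396 74 89
```

Emit:
move_arm --pt "255 -0.004 0.0005 0 -0.001" --pt "255 -0.008 0.0005 0 -0.001" --pt "255 -0.009 0.0005 0 -0.001" --pt "255 -0.009 0.0005 0 -0.001"

```text
t: 6.18
ee_pos: [582.6, 105.9, 37.2]
orientation: [0.167, -3.136, 0.0]
ft_force: [-2.8, -0.6, 1.9]
width: 14.0
```

Emit:
move_arm --pt "255 -0.001 0 0 0" --pt "255 -0.001 0 0 0"

```text
t: 6.35
ee_pos: [582.8, 105.9, 37.4]
orientation: [0.167, -3.134, 0.0]
ft_force: [-5.4, -0.7, 6.5]
width: 14.2
```

Emit:
move_arm --pt "255 -0.001 0 0 0" --pt "255 -0.001 0 0 0"

```text
t: 6.52
ee_pos: [582.9, 106.0, 37.4]
orientation: [0.167, -3.132, 0.001]
ft_force: [-7.3, -1.1, 9.9]
width: 14.0
```

```bash
python3 home.py 1 0
```

```text
home [586.5 105.5   0. ] (array([-0.0035, -0.0008, -0.    ]), np.float64(-0.0023), np.float64(1.677517488977479)) z 37.4 w 13.969275089048182 [-7.3 -1.1  9.9] 6.5167
```

```bash
python3 - <<'E'
from fit import *
im=get_image("scene");s=get_image("side")
K,W=cam("scene");u=proj(K,W,[[600,105,20]])[0].astype(int);a=cv2.resize(im[u[1]-60:u[1]+60,u[0]-65:u[0]+65],None,fx=4,fy=4,interpolation=cv2.INTER_CUBIC)
cv2.imwrite("pics/s4.png",a)
K,W=cam("side");u=proj(K,W,[[600,105,20]])[0].astype(int);print(u);a=cv2.resize(s[u[1]-50:u[1]+60,u[0]-65:u[0]+65],None,fx=4,fy=4,interpolation=cv2.INTER_CUBIC)
cv2.imwrite("pics/d4.png",a)
E
```

```text
[265 187]
```

View pics/s4.png

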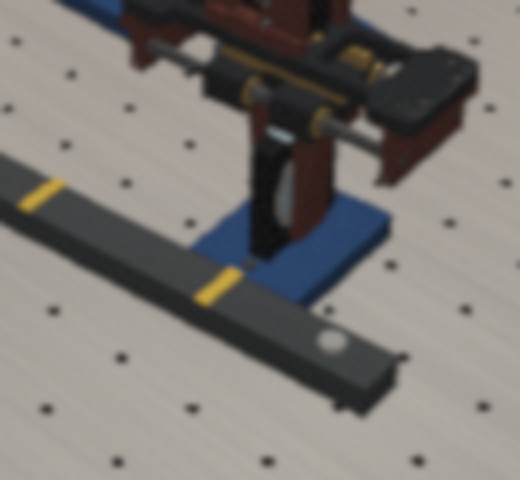

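View pics/d4.png

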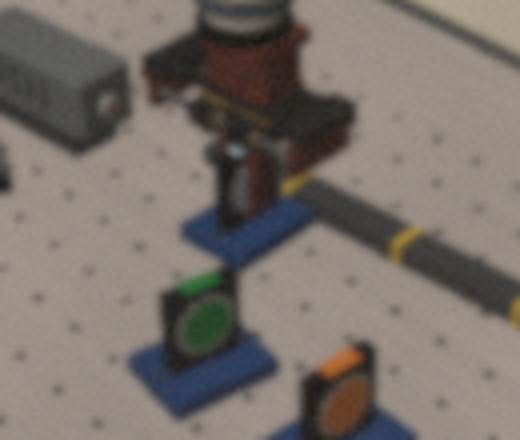

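Emit:
move_arm --pt "255 0.0014 0 0 0" --pt "255 0.0014 0 0 0"

```text
t: 6.78
ee_pos: [582.9, 105.9, 37.3]
orientation: [0.168, -3.136, 0.0]
ft_force: [-5.2, -0.1, 4.4]
width: 13.8
```

Emit:
move_arm --pt "0 0 0 0 0" --pt "0 0 0 0 0" --pt "0 0 0 0 0" --pt "0 0 0 0 0" --pt "0 0 0 0 0"

```text
t: 7.2
ee_pos: [584.1, 105.8, 37.4]
orientation: [-0.168, 3.137, 0.0]
ft_force: [-0.1, 0.6, 0.6]
width: 43.7
```

Emit:
move_arm --pt "0 0 0 0 0" --pt "0 0 0 0 0" --pt "0 0 0 0 0" --pt "0 0 0 0 0" --pt "0 0 0 0 0"

```text
t: 7.62
ee_pos: [583.9, 105.8, 37.4]
orientation: [-0.168, 3.137, 0.0]
ft_force: [0.4, 0.9, -1.1]
width: 77.4
```

Emit:
move_arm --pt "0 0 0 -0.04 0" --pt "0 0 0 -0.08 0" --pt "0 0 0 -0.11 0" --pt "0 0.02 0 -0.13 0" --pt "0 0.05 0 -0.13 0"

```text
t: 8.03
ee_pos: [538.6, 101.1, 172.2]
orientation: [-0.167, 3.126, 0.002]
ft_force: [0.2, 0.1, -0.4]
width: 87.9
```

Emit:
move_arm --pt "0 0.03 0 -0.01 0" --pt "0 0.04 0 -0.01 0" --pt "0 0.04 0 -0.01 0"

```text
t: 8.28
ee_pos: [492.3, 96.0, 177.7]
orientation: [0.169, -3.136, 0.0]
ft_force: [0.2, 0.5, -0.1]
width: 87.6
```

```bash
python3 - <<'E'
from fit import *
T,o=tool();im=get_image("wrist");cv2.imwrite("pics/w5.png",im);np.save("w5.npy",T)
print(o["ee_pos"],o["t"])
K,W=cam("wrist",T);v=[(K,W,im)]
try: print(np.round(fitbar(v),3))
except Exception as e: print("nobar")
p=fitstand(v,586,105.5);print(np.round(p,3),place([[-45,120,0]],644.3,-8.9,.109))
im=cv2.resize(im,None,fx=1.4,fy=1.4,interpolation=cv2.INTER_CUBIC)
cv2.imwrite("pics/w5b.png",im)
E
```

```text
[492.34870616  95.95508211 177.73191842] 8.2833
nobar
[5.83715e+02 1.05452e+02 1.10000e-01 7.50000e-02] [[586.51294313 105.49255246   0.        ]]
```

View pics/w5b.png

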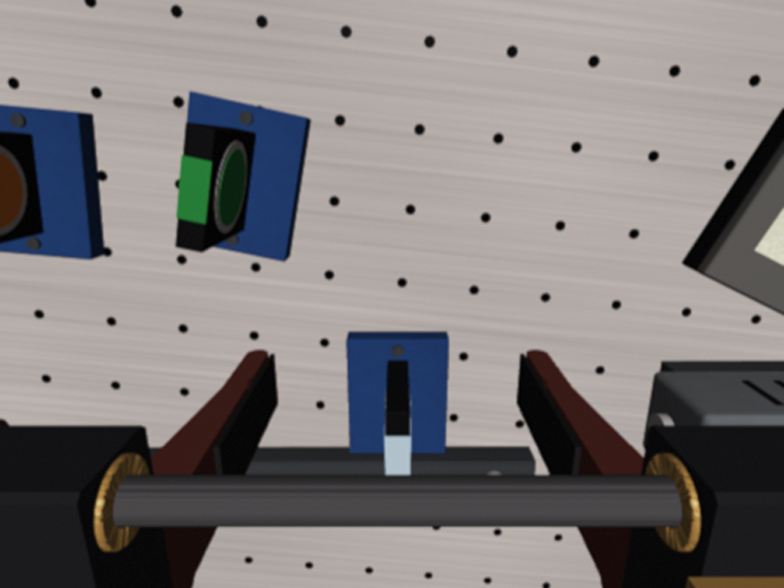

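```bash
python3 - <<'E'
from fit import *
T=np.load("w5.npy");im=cv2.imread("pics/w5.png");K,W=cam("wrist",T)
p=fitstand([(K,W,im)],444.6,-8.2);print(np.round(p,3));print(goto([445,-8.2,148],np.pi/2-.1))
E
```

```text
[ 4.43655e+02 -9.58800e+00 -1.05000e-01  9.40000e-02]
(array([ 0.0603, -0.0985,  0.0297]), np.float64(0.2073), np.float64(1.678097162871051))
```

Emit:
move_arm --pt "0 0.06 -0.0985 0.03 0.207" --pt "0 0.06 -0.0985 0.03 0.207" --pt "0 0.06 -0.0985 0.03 0.207" --pt "0 0.06 -0.0985 0.03 0.207" --pt "0 0.06 -0.0985 0.03 0.207"

```text
t: 8.75
ee_pos: [446.0, -9.5, 146.7]
orientation: [-0.162, -3.137, -0.0]
ft_force: [0.0, 0.1, -0.1]
width: 87.8
```

```bash
python3 - <<'E'
from fit import *
T,o=tool();im=get_image("wrist");cv2.imwrite("pics/w6.png",im)
K,W=cam("wrist",T);print(o["ee_pos"]);p=fitstand([(K,W,im)],444,-9);print(np.round(p,3));print(goto([p[0],p[1],38],np.pi/2+p[2]))
E
```

```text
[446.02153616  -9.53308011 146.71105134]
[ 4.4401e+02 -7.3820e+00 -9.3000e-02  7.8000e-02]
(array([0.0031, 0.001 , 0.1092]), np.float64(-0.0083), np.float64(1.4691930038211327))
```

Emit:
move_arm --pt "0 0.003 0.001 0.04 -0.008" --pt "0 0.003 0.001 0.08 -0.008" --pt "0 0.003 0.001 0.109 -0.008" --pt "0 0.003 0.001 0.109 -0.008" --pt "255 0.003 0.001 0.109 -0.008"

```text
t: 9.22
ee_pos: [442.7, -6.1, 37.4]
orientation: [-0.142, -3.136, -0.0]
ft_force: [0.9, -0.6, 0.4]
width: 84.0
```

Emit:
move_arm --pt "255 0 0 0 0" --pt "255 0 0 0 0" --pt "255 0 0 0 0" --pt "255 0 0 0 0" --pt "255 0 0 0 0"

```text
t: 9.63
ee_pos: [443.1, -6.9, 39.5]
orientation: [0.144, 3.136, 0.0]
ft_force: [-0.2, 0.1, -0.9]
width: 51.5
```

Emit:
move_arm --pt "255 0 0 0 0" --pt "255 0 0 0 0" --pt "255 0 0 0 0" --pt "255 0 0 0 0" --pt "255 0 0 0 0"

```text
t: 10.05
ee_pos: [442.3, -6.9, 38.3]
orientation: [-0.144, -3.138, 0.0]
ft_force: [-0.7, 0.2, -0.1]
width: 18.2
```

```bash
python3 home.py 0 12 641.7 -9.2 .109
```

```text
home [585.  -15.4   0. ] (array([-0.1429,  0.0047, -0.    ]), np.float64(-0.2009), np.float64(1.4789104008888965)) z 38.3 w 18.15283427581126 [-0.7  0.2 -0.1] 10.05
```

Emit:
move_arm --pt "255 0 0 0 0" --pt "255 0 0 0 0" --pt "255 0 0 0 0" --pt "255 -0.007 0 0 -0.01" --pt "255 -0.02 0.0005 0 -0.03"

```text
t: 10.47
ee_pos: [452.3, -7.9, 38.1]
orientation: [-0.096, -3.12, -0.0]
ft_force: [-31.1, 0.4, 39.8]
width: 14.2
```

Emit:
move_arm --pt "255 -0.02 0.001 0 -0.03" --pt "255 -0.04 0.0015 0 -0.06" --pt "255 -0.06 0.002 0 -0.09" --pt "255 -0.08 0.003 0 -0.12" --pt "255 -0.095 0.0035 0 -0.145"

```text
t: 10.88
ee_pos: [558.8, -10.6, 38.2]
orientation: [-0.133, 3.138, 0.0]
ft_force: [0.2, 0.6, -3.3]
width: 14.2
```

```bash
python3 home.py 0 12 641.7 -9.2 .109
```

```text
home [585.  -15.4   0. ] (array([-0.0257, -0.007 ,  0.    ]), np.float64(-0.0243), np.float64(1.6555193524480016)) z 38.2 w 14.172418576358714 [ 0.2  0.6 -3.3] 10.8833
```

```bash
python3 - <<'E'
from fit import *
T,o=tool();im=get_image("wrist");cv2.imwrite("pics/w7.png",im)
K,W=cam("wrist",T);print(o["ee_pos"],o["ft_force"]);p=fitstand([(K,W,im)],*T[:2,3]);print(np.round(p,3))
im=get_image("scene");K,W=cam("scene");u=proj(K,W,[[600,-10,20]])[0].astype(int);a=cv2.resize(im[u[1]-75:u[1]+55,u[0]-75:u[0]+75],None,fx=4,fy=4,interpolation=cv2.INTER_CUBIC)
cv2.imwrite("pics/s7.png",a)
E
```

```text
[558.80224611 -10.6140658   38.17490469] [ 0.21788265  0.5709813  -3.32273768]
[ 5.54528e+02 -1.13860e+01  8.00000e-02  2.98000e-01]
```

View pics/s7.png

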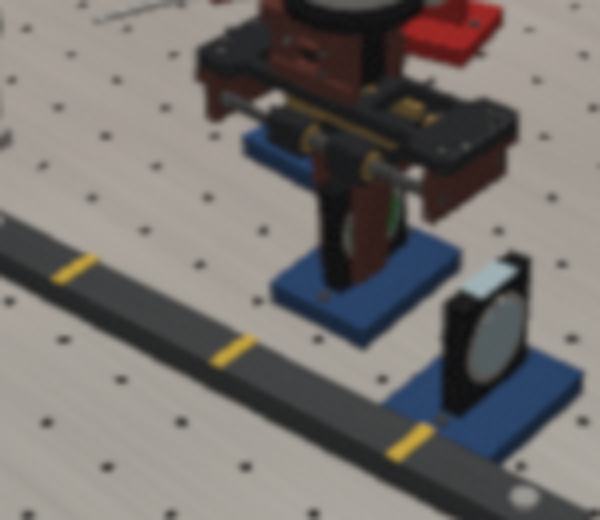

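View pics/w7.png

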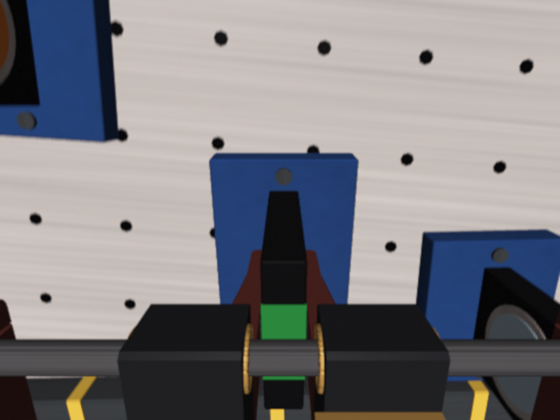

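Emit:
move_arm --pt "255 -0.01 -0.003 0 -0.01" --pt "255 -0.02 -0.005 0 -0.02" --pt "255 -0.026 -0.007 0 -0.024" --pt "255 -0.026 -0.007 0 -0.024"

```text
t: 11.32
ee_pos: [584.9, -15.7, 38.3]
orientation: [-0.168, 3.136, -0.0]
ft_force: [0.8, 0.5, -2.7]
width: 14.1
```

```bash
python3 home.py 0 0 641.7 -9.2 .109;python3 - <<'E'
from fit import *
T,o=tool();im=get_image("wrist");cv2.imwrite("pics/w8.png",im);K,W=cam("wrist",T);h=cv2.cvtColor(im,cv2.COLOR_BGR2HSV);m=cv2.inRange(h,(18,110,90),(35,255,255))
for i in(1,0,-1): print(proj(K,W,place(np.array([[0,-4,20],[0,4,20],[30,-4,20],[30,4,20]])+[0,120*i,0],641.7,-9.2,.109)).round(1).tolist())
for r in range(340,420,8):
    c=np.nonzero(m[r])[0]; print(r,[ (int(g[0]),int(g[-1])) for g in np.split(c,np.nonzero(np.diff(c)>2)[0]+1) if len(g)>2])
E
```

```text
home [597.  -14.1   0. ] (array([-0.0122,  0.0003,  0.    ]), np.float64(-0.002), np.float64(1.6778129555337964)) z 38.3 w 14.111455799886093 [ 0.8  0.5 -2.7] 11.3167
[[489.1, 355.6], [503.2, 355.6], [480.5, 397.9], [494.0, 397.8]]
[[277.8, 356.1], [291.9, 356.0], [278.2, 398.3], [291.7, 398.2]]
[[66.9, 356.5], [81.0, 356.5], [76.2, 398.7], [89.7, 398.6]]
340 [(320, 322)]
348 [(244, 248), (319, 323)]
356 [(243, 247), (320, 323)]
364 [(243, 246), (320, 324)]
372 [(243, 247), (320, 324)]
380 [(71, 86), (244, 246), (319, 323), (487, 502)]
388 [(73, 88), (244, 247), (319, 322), (485, 500)]
396 [(75, 89), (484, 498)]
404 []
412 []
```

View pics/w8.png

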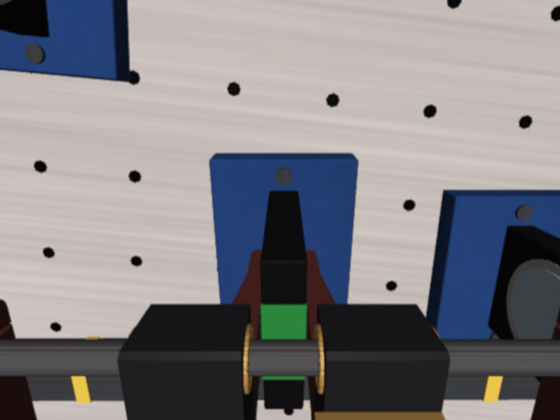

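Emit:
move_arm --pt "255 -0.005 0.001 0 -0.002" --pt "255 -0.01 0.0015 0 -0.002" --pt "255 -0.013 0.0015 0 -0.002" --pt "255 -0.013 0.0015 0 -0.002"

```text
t: 11.7
ee_pos: [597.5, -12.3, 38.5]
orientation: [-0.172, 3.136, -0.0]
ft_force: [0.4, -0.0, -3.9]
width: 13.6
```

Emit:
move_arm --pt "255 -0.001 0 0 0" --pt "255 -0.0015 0 0 0"

```text
t: 11.87
ee_pos: [598.0, -12.3, 38.3]
orientation: [0.172, -3.137, -0.0]
ft_force: [-0.7, 0.4, -4.1]
width: 13.9
```

Emit:
move_arm --pt "255 -0.001 0 0 0" --pt "255 -0.0015 0 0 0"

```text
t: 12.03
ee_pos: [599.6, -12.2, 38.4]
orientation: [0.171, -3.137, 0.0]
ft_force: [-0.3, -0.5, -3.5]
width: 13.9
```

```bash
python3 home.py 0 0 641.7 -9.2 .109
```

```text
home [597.  -14.1   0. ] (array([ 0.0028, -0.0016,  0.    ]), np.float64(0.0002), np.float64(1.680016486169279)) z 38.4 w 13.882612350867271 [-0.3 -0.5 -3.5] 12.0333
```

Emit:
move_arm --pt "255 -0.001 0 0.0004 0" --pt "255 -0.0015 0 0.0004 0"

```text
t: 12.2
ee_pos: [601.2, -12.1, 37.9]
orientation: [-0.171, 3.137, -0.0]
ft_force: [0.1, 0.4, -3.0]
width: 13.8
```

Emit:
move_arm --pt "255 -0.001 0 0 0" --pt "255 -0.0015 0 0 0"

```text
t: 12.37
ee_pos: [602.7, -11.9, 38.0]
orientation: [-0.171, 3.137, -0.0]
ft_force: [0.2, -0.0, -3.1]
width: 13.8
```

```bash
python3 - <<'E'
from fit import *
for c in("scene","side"):
    im=get_image(c);K,W=cam(c);u=proj(K,W,[[600,-10,20]])[0].astype(int);a=cv2.resize(im[u[1]-45:u[1]+35,u[0]-50:u[0]+50],None,fx=6,fy=6,interpolation=cv2.INTER_CUBIC)
    cv2.imwrite(f"pics/{c}9.png",a)
E
```

```text
(no output)
```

View pics/scene9.png

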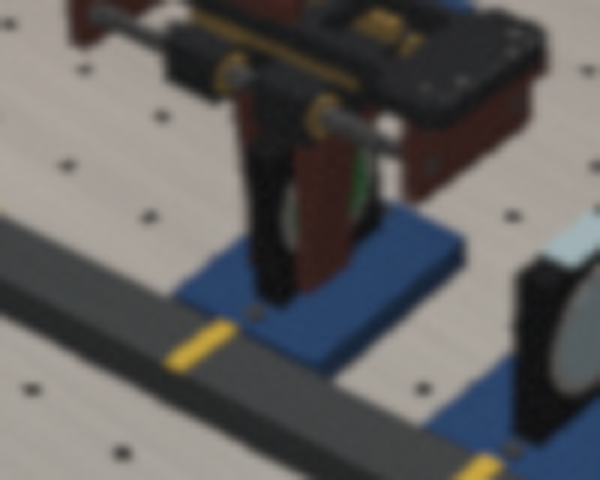

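View pics/side9.png

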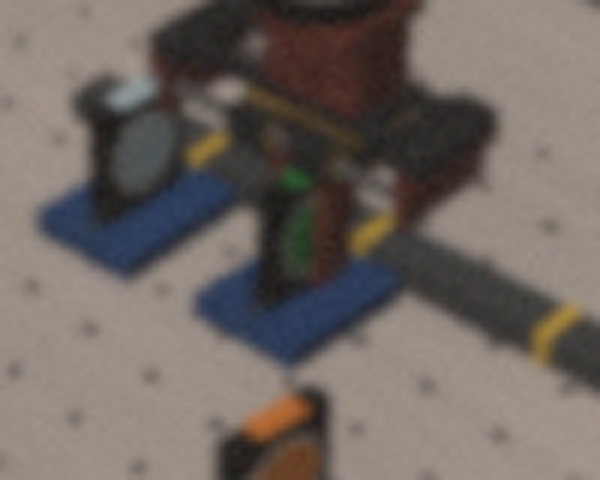

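Emit:
move_arm --pt "255 -0.001 0 0.0004 0" --pt "255 -0.0015 0 0.0006 0"

```text
t: 12.63
ee_pos: [604.1, -11.7, 37.3]
orientation: [0.171, -3.137, -0.0]
ft_force: [-0.9, 0.1, -1.6]
width: 13.7
```

Emit:
move_arm --pt "255 -0.001 0 0 0" --pt "255 -0.0015 0 0.0003 0"

```text
t: 12.8
ee_pos: [604.9, -11.6, 37.3]
orientation: [0.171, -3.135, -0.0]
ft_force: [-6.9, -1.3, 9.0]
width: 14.2
```

Emit:
move_arm --pt "255 0.0012 0 0 0" --pt "255 0.0012 0 0 0"

```text
t: 12.97
ee_pos: [604.7, -11.7, 37.3]
orientation: [-0.171, 3.136, -0.0]
ft_force: [-0.9, 0.1, -0.1]
width: 14.1
```

Emit:
move_arm --pt "0 0 0 0 0" --pt "0 0 0 0 0" --pt "0 0 0 0 0" --pt "0 0 0 0 0" --pt "0 0 0 0 0"

```text
t: 13.38
ee_pos: [604.5, -11.7, 37.1]
orientation: [-0.171, 3.137, -0.0]
ft_force: [0.1, -0.3, -0.3]
width: 43.4
```

Emit:
move_arm --pt "0 0 0 0 0" --pt "0 0 0 0 0" --pt "0 0 0 0 0" --pt "0 0 0 0 0" --pt "0 0 0 0 0"

```text
t: 13.8
ee_pos: [604.4, -11.7, 37.1]
orientation: [-0.172, 3.137, -0.0]
ft_force: [0.7, -0.5, -0.4]
width: 76.8
```

Emit:
move_arm --pt "0 0 0 -0.04 0" --pt "0 0 0 -0.08 0" --pt "0 0 0 -0.12 0" --pt "0 0.02 0 -0.15 0" --pt "0 0.05 0 -0.17 0"

```text
t: 14.22
ee_pos: [557.6, -17.1, 210.7]
orientation: [-0.172, 3.13, -0.001]
ft_force: [-0.3, 1.0, 0.6]
width: 87.8
```

Emit:
move_arm --pt "0 0.04 0 -0.01 0" --pt "0 0.07 0 -0.01 0" --pt "0 0.1 0 -0.01 0" --pt "0 0.1 0 -0.01 0"

```text
t: 14.55
ee_pos: [449.5, -28.1, 216.7]
orientation: [0.171, -3.133, -0.001]
ft_force: [0.0, 0.5, -0.3]
width: 88.0
```

```bash
cat > ov.py <<'E'
import sys
from fit import *
n=sys.argv[1]
T,o=tool();im=get_image("wrist");cv2.imwrite(f"pics/{n}.png",im);np.save(n+".npy",T)
print(o["ee_pos"],o["t"])
K,W=cam("wrist",T);v=[(K,W,im)]
try: b=fitbar(v);print("bar",np.round(b,3))
except Exception as e: print("nobar")
for a in sys.argv[2:]:
    x,y=map(float,a.split(","));p=fitstand(v,x,y);q=p;print(np.round(p,3))
    try:
        c,s=np.cos(b[2]),np.sin(b[2]);d=np.array(p[:2])-b[:2];print("   in bar:",(c*d[0]+s*d[1]).round(1),(-s*d[0]+c*d[1]).round(1),round(p[2]-b[2],3))
    except NameError: pass
cv2.imwrite(f"pics/{n}b.png",cv2.resize(im,None,fx=1.4,fy=1.4,interpolation=cv2.INTER_CUBIC))
E
python3 ov.py w10 584,105 599,-13 461,-138
```

```text
[449.47319626 -28.09165876 216.68086142] 14.55
nobar
[5.83257e+02 1.07769e+02 8.50000e-02 5.62000e-01]
[ 5.95662e+02 -1.34440e+01  1.07000e-01  1.45000e-01]
[ 4.60631e+02 -1.38821e+02  2.80000e-02  1.08000e-01]
```

View pics/w10b.png

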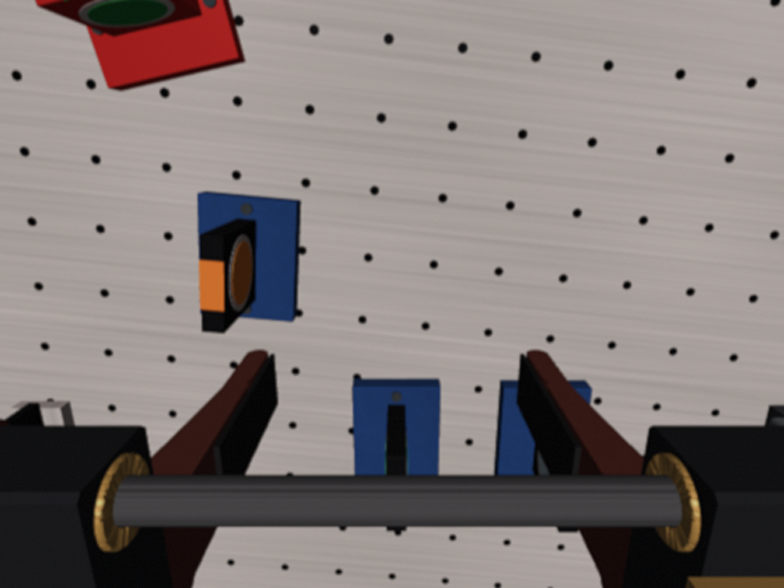

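```bash
python3 -c "
from h import *
print(goto([460.8,-138.6,140],np.pi/2+.02))"
```

```text
(array([ 0.0038, -0.1107,  0.0772]), np.float64(0.0886), np.float64(1.6793797691651147))
```

Emit:
move_arm --pt "0 0.004 -0.111 0.077 0.088" --pt "0 0.004 -0.111 0.077 0.088" --pt "0 0.004 -0.111 0.077 0.088" --pt "0 0.004 -0.111 0.077 0.088" --pt "0 0.004 -0.111 0.077 0.088"

```text
t: 15.02
ee_pos: [463.6, -140.5, 138.3]
orientation: [0.028, -3.139, -0.001]
ft_force: [0.5, 0.3, 0.3]
width: 87.3
```

```bash
python3 ov.py w11 460.8,-138.6; python3 -c "
from h import *
print(goto([460.4,-138.6,37.5],np.pi/2+.02))"
```

```text
[ 463.55481106 -140.51309698  138.32592176] 15.0167
bar [ 6.3985e+02 -8.5440e+00  1.0300e-01  0.0000e+00  1.0000e+00]
[ 4.60073e+02 -1.37312e+02  1.70000e-02  8.40000e-02]
   in bar: -192.0 -109.7 -0.086
(array([0.0032, 0.0008, 0.1018]), np.float64(-0.0012), np.float64(1.5895759245459677))
```

View pics/w11b.png

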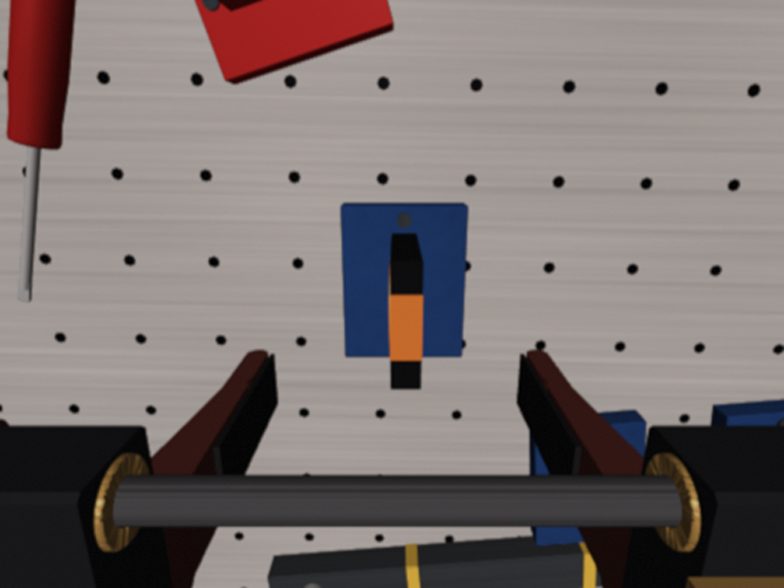

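Emit:
move_arm --pt "0 0.003 0.0025 0.04 0" --pt "0 0.003 0.0025 0.08 0" --pt "0 0.003 0.0025 0.1015 0" --pt "0 0.003 0.0025 0.1015 0" --pt "255 0.003 0.0025 0.1015 0"

```text
t: 15.48
ee_pos: [460.7, -135.3, 38.8]
orientation: [0.035, -3.14, -0.001]
ft_force: [-0.3, 0.8, -0.3]
width: 83.9
```

Emit:
move_arm --pt "255 0 0 0 0" --pt "255 0 0 0 0" --pt "255 0 0 0 0" --pt "255 0 0 0 0" --pt "255 0 0 0 0"

```text
t: 15.9
ee_pos: [460.9, -136.6, 39.5]
orientation: [-0.033, 3.14, -0.001]
ft_force: [-0.4, 0.0, -0.3]
width: 51.4
```

Emit:
move_arm --pt "255 0 0 0 0" --pt "255 0 0 0 0" --pt "255 0 0 0 0" --pt "255 0 0 0 0" --pt "255 0 0 0 0"

```text
t: 16.32
ee_pos: [460.2, -136.4, 38.5]
orientation: [0.033, -3.141, -0.0]
ft_force: [0.1, 0.1, 0.2]
width: 18.0
```

Emit:
move_arm --pt "255 0 0 0 0" --pt "255 0 0 0 0" --pt "255 0 0 0 0" --pt "255 0 0 0 0" --pt "255 0 0 0 0"

```text
t: 16.73
ee_pos: [460.4, -136.5, 38.5]
orientation: [-0.033, 3.141, -0.0]
ft_force: [0.3, -2.2, -1.9]
width: 13.7
```

```bash
python3 home.py -1 12 641.7 -9.2 .109
```

```text
home [ 598.1 -134.7    0. ] (array([-0.1377, -0.0012,  0.    ]), np.float64(-0.0877), np.float64(1.5920718607045437)) z 38.5 w 13.688435445090617 [ 0.3 -2.2 -1.9] 16.7333
```

Emit:
move_arm --pt "255 -0.003 0 0.0003 0" --pt "255 -0.01 0 0.0003 -0.005" --pt "255 -0.022 0 0.0003 -0.015" --pt "255 -0.036 0 0.0003 -0.024" --pt "255 -0.05 -0.0005 0.0003 -0.033"

```text
t: 17.15
ee_pos: [509.0, -135.4, 38.4]
orientation: [0.085, -3.138, -0.001]
ft_force: [-0.4, -0.5, -3.3]
width: 14.2
```

Emit:
move_arm --pt "255 -0.015 0 0 -0.01" --pt "255 -0.03 0 0 -0.02" --pt "255 -0.045 0 0 -0.03" --pt "255 -0.06 0 0 -0.04" --pt "255 -0.07 0 0 -0.05"

```text
t: 17.57
ee_pos: [580.8, -131.8, 38.2]
orientation: [0.164, -3.137, -0.0]
ft_force: [-0.3, -0.2, -4.3]
width: 14.2
```

```bash
python3 home.py -1 12 641.7 -9.2 .109
```

```text
home [ 598.1 -134.7    0. ] (array([-0.0169, -0.0047, -0.    ]), np.float64(-0.0044), np.float64(1.6754323629128385)) z 38.2 w 14.161100701783322 [-0.3 -0.2 -4.3] 17.5667
```

Emit:
move_arm --pt "255 -0.004 -0.001 0.0004 -0.001" --pt "255 -0.01 -0.003 0.0007 -0.003" --pt "255 -0.015 -0.0047 0.0007 -0.0044" --pt "255 -0.017 -0.0047 0.0007 -0.0044" --pt "255 -0.017 -0.0047 0.0007 -0.0044"

```text
t: 17.98
ee_pos: [596.3, -134.4, 38.0]
orientation: [0.171, -3.134, -0.002]
ft_force: [-5.7, 2.3, 9.1]
width: 13.8
```

```bash
python3 home.py -1 0 641.7 -9.2 .109;python3 - <<'E'
from fit import *
T,o=tool();im=get_image("wrist");cv2.imwrite("pics/w12.png",im);K,W=cam("wrist",T);h=cv2.cvtColor(im,cv2.COLOR_BGR2HSV);m=cv2.inRange(h,(18,110,90),(35,255,255))
print(np.round(fitstand([(K,W,im)],*T[:2,3]),2))
for r in range(340,420,8):
    c=np.nonzero(m[r])[0]; print(r,[ (int(g[0]),int(g[-1])) for g in np.split(c,np.nonzero(np.diff(c)>2)[0]+1) if len(g)>2])
for i in(1,0,-1): print(proj(K,W,place(np.array([[0,-4,20],[0,4,20],[30,-4,20],[30,4,20]])+[0,120*i,0],641.7,-9.2,.109)).round(1).tolist())
E
```

```text
home [ 610.  -133.4    0. ] (array([-0.0138, -0.0005, -0.    ]), np.float64(-0.0003), np.float64(1.6795114724853235)) z 38.0 w 13.77976529287805 [-5.7  2.3  9.1] 17.9833
[ 5.9276e+02 -1.3538e+02  1.0000e-01  2.9000e-01]
340 [(245, 248)]
348 [(244, 248), (319, 323)]
356 [(243, 247), (320, 323)]
364 [(243, 246), (321, 324)]
372 [(243, 247), (320, 324)]
380 [(244, 247), (321, 323), (486, 501)]
388 [(320, 322), (484, 499)]
396 [(483, 497)]
404 [(482, 495)]
412 []
[[698.3, 358.5], [712.4, 358.5], [681.0, 400.8], [694.5, 400.8]]
[[487.3, 358.9], [501.4, 358.9], [478.9, 401.1], [492.3, 401.1]]
[[276.2, 359.3], [290.3, 359.2], [276.6, 401.5], [290.1, 401.5]]
```

View pics/w12.png

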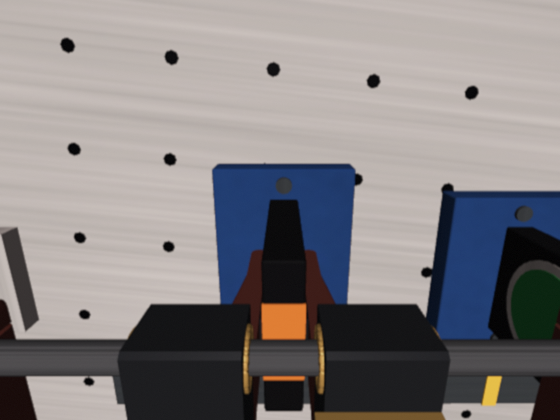

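Emit:
move_arm --pt "255 -0.004 0.001 0 0" --pt "255 -0.008 0.001 0 0" --pt "255 -0.01 0.001 0 0" --pt "255 -0.011 0.001 0 0" --pt "255 -0.011 0.001 0 0"

```text
t: 18.45
ee_pos: [605.8, -132.7, 38.0]
orientation: [0.17, -3.132, -0.001]
ft_force: [-10.8, -0.2, 14.4]
width: 13.8
```

Emit:
move_arm --pt "255 -0.001 0 0 0" --pt "255 -0.0015 0 0 0"

```text
t: 18.62
ee_pos: [606.0, -132.6, 38.1]
orientation: [0.17, -3.129, -0.002]
ft_force: [-17.8, -1.9, 21.2]
width: 13.7
```

Emit:
move_arm --pt "255 -0.001 0 0 0" --pt "255 -0.0015 0 0 0"

```text
t: 18.78
ee_pos: [608.5, -132.4, 38.1]
orientation: [0.17, -3.132, -0.002]
ft_force: [-14.7, -0.2, 17.7]
width: 13.9
```

```bash
python3 home.py -1 0 641.7 -9.2 .109
```

```text
home [ 610.  -133.4    0. ] (array([-0.0014, -0.0012, -0.    ]), np.float64(-0.0005), np.float64(1.6792513875663613)) z 38.1 w 13.910109988367967 [-14.7  -0.2  17.7] 18.7833
```

Emit:
move_arm --pt "255 0 0 -0.0004 0" --pt "255 0 0 -0.0004 0"

```text
t: 18.95
ee_pos: [610.0, -132.4, 37.9]
orientation: [0.17, -3.135, -0.001]
ft_force: [-6.4, -0.1, 6.9]
width: 14.2
```

Emit:
move_arm --pt "255 -0.001 0 0 0" --pt "255 -0.002 0 0 0"

```text
t: 19.12
ee_pos: [610.6, -132.3, 38.1]
orientation: [0.17, -3.131, -0.001]
ft_force: [-13.7, 0.3, 15.1]
width: 13.7
```

```bash
python3 home.py -1 0 641.7 -9.2 .109; python3 - <<'E'
from fit import *
for c in("scene","side"):
    im=get_image(c);K,W=cam(c);u=proj(K,W,[[615,-130,20]])[0].astype(int);a=cv2.resize(im[u[1]-45:u[1]+35,u[0]-50:u[0]+50],None,fx=6,fy=6,interpolation=cv2.INTER_CUBIC)
    cv2.imwrite(f"pics/{c}13.png",a)
E
```

```text
home [ 610.  -133.4    0. ] (array([ 0.0007, -0.0011,  0.    ]), np.float64(-0.0003), np.float64(1.6795139381563573)) z 38.1 w 13.722728380150736 [-13.7   0.3  15.1] 19.1167
```

View pics/scene13.png

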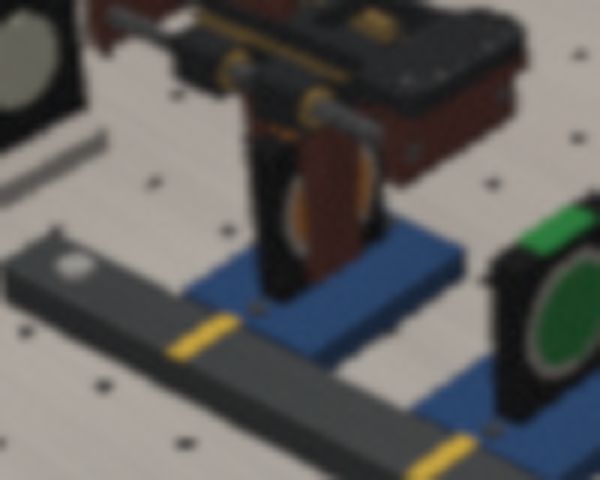

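View pics/side13.png

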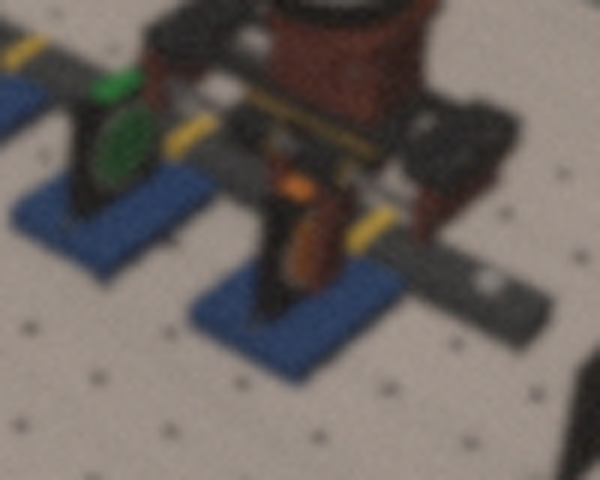

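Emit:
move_arm --pt "255 0 0 -0.0003 0" --pt "255 0 0 -0.0004 0"

```text
t: 19.38
ee_pos: [613.0, -132.1, 37.9]
orientation: [0.17, -3.136, -0.0]
ft_force: [-0.5, -0.3, -1.9]
width: 14.0
```

Emit:
move_arm --pt "255 -0.001 0 0 0" --pt "255 -0.0015 0 0 0"

```text
t: 19.55
ee_pos: [615.0, -132.0, 38.0]
orientation: [-0.17, 3.137, 0.0]
ft_force: [0.1, 0.1, -3.7]
width: 13.4
```

Emit:
move_arm --pt "255 -0.001 0 0 0" --pt "255 -0.0015 0 0 0"

```text
t: 19.72
ee_pos: [616.6, -131.8, 38.0]
orientation: [0.171, -3.137, -0.0]
ft_force: [-1.8, -1.0, -3.1]
width: 13.8
```

Emit:
move_arm --pt "255 -0.0005 0 0.0003 0" --pt "255 -0.001 0 0.0004 0"

```text
t: 19.88
ee_pos: [616.6, -131.8, 38.0]
orientation: [0.171, -3.135, -0.0]
ft_force: [-6.6, -2.0, 4.2]
width: 13.5
```

Emit:
move_arm --pt "255 -0.0005 0 0 0" --pt "255 -0.001 0 0 0"

```text
t: 20.05
ee_pos: [616.7, -131.8, 38.0]
orientation: [0.171, -3.133, -0.0]
ft_force: [-8.9, -2.5, 5.9]
width: 13.9
```

Emit:
move_arm --pt "255 0.0015 0 0 0" --pt "255 0.0015 0 0 0"

```text
t: 20.22
ee_pos: [616.6, -131.8, 37.9]
orientation: [0.17, -3.137, -0.0]
ft_force: [-2.4, -0.5, 0.1]
width: 13.9
```

Emit:
move_arm --pt "0 0 0 0 0" --pt "0 0 0 0 0" --pt "0 0 0 0 0" --pt "0 0 0 0 0" --pt "0 0 0 0 0"

```text
t: 20.63
ee_pos: [617.3, -131.9, 38.2]
orientation: [-0.17, 3.136, -0.0]
ft_force: [-0.2, 0.2, -0.4]
width: 44.3
```

Emit:
move_arm --pt "0 0 0 0 0" --pt "0 0 0 0 0" --pt "0 0 0 0 0" --pt "0 0 0 0 0" --pt "0 0 0 0 0"

```text
t: 21.05
ee_pos: [616.9, -131.8, 38.0]
orientation: [-0.17, 3.137, -0.0]
ft_force: [-0.0, -0.2, -0.3]
width: 76.9
```

Emit:
move_arm --pt "0 0 0 -0.04 0" --pt "0 0 0 -0.08 0" --pt "0 0 0.01 -0.12 0" --pt "0 0.02 0.04 -0.15 0" --pt "0 0.04 0.07 -0.18 0"

```text
t: 21.47
ee_pos: [575.2, -72.8, 213.3]
orientation: [-0.168, 3.135, -0.001]
ft_force: [-0.3, 0.4, -0.4]
width: 87.6
```

```bash
python3 -c "
from h import *
print(goto([430,-20,380],np.pi/2+.109))"
```

```text
(array([ 0.1383,  0.0679, -0.167 ]), np.float64(-0.0019), np.float64(1.677917431079284))
```

Emit:
move_arm --pt "0 0.15 0.068 -0.167 0" --pt "0 0.15 0.068 -0.167 0" --pt "0 0.15 0.068 -0.167 0" --pt "0 0.15 0.068 -0.167 0" --pt "0 0.15 0.068 -0.167 0"

```text
t: 21.88
ee_pos: [433.9, -26.7, 360.8]
orientation: [-0.171, 3.137, -0.0]
ft_force: [0.5, -0.3, -0.5]
width: 87.7
```

Emit:
move_arm --pt "0 0.028 0.012 -0.031 0" --pt "0 0.028 0.012 -0.031 0" --pt "0 0.028 0.012 -0.031 0"

```text
t: 22.13
ee_pos: [406.4, -18.0, 392.8]
orientation: [-0.171, 3.131, -0.001]
ft_force: [-0.0, -1.5, -0.6]
width: 87.9
```

```bash
python3 ov.py w14 584,105 597,-13 610,-133; python3 - <<'E'
import cv2
im=cv2.imread("pics/w14.png");cv2.imwrite("pics/w14c.png",cv2.resize(im[200:350,160:380],None,fx=3.6,fy=3.6,interpolation=cv2.INTER_CUBIC))
E
```

```text
[406.36258181 -17.9766792  392.78115405] 22.1333
bar [ 6.49677e+02 -8.13500e+00  1.07000e-01  2.50000e-01  2.00000e+00]
[5.84241e+02 1.06068e+02 1.24000e-01 1.15000e-01]
   in bar: -52.8 120.5 0.017
[ 5.95125e+02 -1.31900e+01  1.01000e-01  1.08000e-01]
   in bar: -54.8 0.8 -0.006
[ 6.13349e+02 -1.35228e+02  1.41000e-01  3.19000e-01]
   in bar: -49.7 -122.5 0.034
```

View pics/w14c.png

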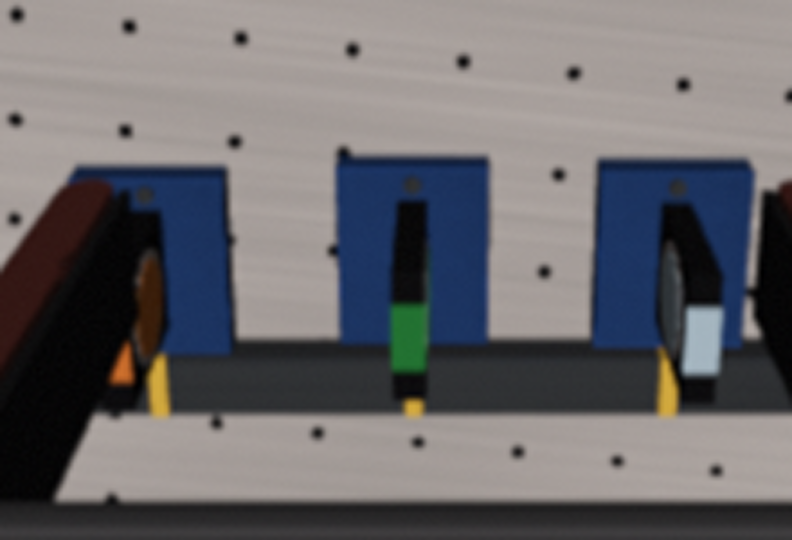

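```bash
python3 - <<'E'
from fit import *
T=np.load("w14.npy");im=cv2.imread("pics/w14.png").astype(float);K,W=cam("wrist",T)
g=im.sum(2)
def edge(c0,c1,r0,r1,ch=None):
    a=(g if ch is None else im[:,:,ch])[r0:r1,c0:c1].mean(1);d=np.abs(np.diff(a));i=d.argmax();s=d[max(i-2,0):i+3];return round(r0+((np.arange(max(i-2,0),max(i-2,0)+len(s))*s).sum()/s.sum())+.5,2)
X=lambda c:160+c/3.6
print("near foot",[edge(int(X(a)),int(X(b)),285,302) for a,b in((245,325),(500,580))])
print("far top",[edge(int(X(a)),int(X(b)),305,325) for a,b in((190,380),(440,640))])
print("front",[edge(int(X(a)),int(X(b)),285,306,0) for a,b in((172,225),(348,385),(435,480),(605,650),(728,740))])
print("rear",[edge(int(X(a)),int(X(b)),235,255,2) for a,b in((150,220),(345,385),(430,480),(605,660),(700,745))])
for c in [X(a) for a in(198,285,366,457,540,628)]:
    print(round(c), "foot x@314", back(K,W,[[c,295]],0).round(1)[0])
for bx in(641.7,643,644.3):
  for y in(-60,60,-130,0,110):
    p=lambda x,z:proj(K,W,place([[x,y,z]],bx,-9.,.109))[0].round(1).tolist()
    print(bx,y,"foot",p(0,0),"z16",p(0,16),"top",p(0,20),"far",p(30,20),"rear16",p(-90,16))
E
```

```text
near foot [np.float64(293.78), np.float64(293.72)]
far top [np.float64(314.52), np.float64(314.54)]
front [np.float64(298.1), np.float64(295.2), np.float64(295.22), np.float64(296.53), np.float64(296.55)]
rear [np.float64(245.66), np.float64(242.56), np.float64(243.09), np.float64(243.61), np.float64(243.68)]
215 foot x@314 [ 658.1 -111.3    0. ]
239 foot x@314 [653.5 -69.5   0. ]
262 foot x@314 [649.2 -30.5   0. ]
287 foot x@314 [644.4  13.3   0. ]
310 foot x@314 [640.1  53.2   0. ]
334 foot x@314 [635.4  95.6   0. ]
641.7 -60 foot [239.8, 292.4] z16 [238.7, 297.3] top [238.4, 298.5] far [239.1, 314.0] rear16 [236.6, 248.2]
641.7 60 foot [308.9, 292.4] z16 [309.5, 297.3] top [309.7, 298.5] far [309.3, 314.0] rear16 [310.7, 248.2]
641.7 -130 foot [199.6, 292.4] z16 [197.4, 297.3] top [196.9, 298.5] far [198.2, 314.0] rear16 [193.3, 248.2]
641.7 0 foot [274.4, 292.4] z16 [274.1, 297.3] top [274.1, 298.5] far [274.2, 314.0] rear16 [273.6, 248.2]
641.7 110 foot [337.7, 292.4] z16 [339.0, 297.3] top [339.4, 298.5] far [338.6, 314.0] rear16 [341.6, 248.2]
643 -60 foot [239.8, 293.0] z16 [
[... 342 characters left out ...]
0, 299.2] far [274.1, 314.6] rear16 [273.6, 248.9]
643 110 foot [337.5, 293.0] z16 [338.9, 297.9] top [339.3, 299.2] far [338.5, 314.6] rear16 [341.5, 248.9]
644.3 -60 foot [239.7, 293.7] z16 [238.6, 298.6] top [238.3, 299.9] far [239.0, 315.3] rear16 [236.5, 249.7]
644.3 60 foot [308.7, 293.7] z16 [309.3, 298.6] top [309.5, 299.9] far [309.1, 315.3] rear16 [310.5, 249.7]
644.3 -130 foot [199.5, 293.7] z16 [197.4, 298.6] top [196.8, 299.9] far [198.1, 315.3] rear16 [193.3, 249.7]
644.3 0 foot [274.2, 293.7] z16 [274.0, 298.6] top [273.9, 299.9] far [274.1, 315.3] rear16 [273.5, 249.7]
644.3 110 foot [337.4, 293.7] z16 [338.8, 298.6] top [339.2, 299.9] far [338.3, 315.3] rear16 [341.4, 249.7]
```

```bash
python3 -c "
from h import *
print(goto([525.5,-20.8,70],np.pi/2+.109))"
```

```text
(array([-0.1171, -0.0154,  0.3216]), np.float64(0.0), np.float64(1.6798027350756999))
```

Emit:
move_arm --pt "255 -0.117 -0.0155 0.32 0" --pt "255 -0.117 -0.0155 0.32 0" --pt "255 -0.117 -0.0155 0.32 0" --pt "255 -0.117 -0.0155 0.32 0" --pt "255 -0.117 -0.0155 0.32 0"

```text
t: 22.6
ee_pos: [478.7, -20.2, 191.4]
orientation: [0.17, -3.135, -0.0]
ft_force: [1.2, -0.4, 1.3]
width: 57.8
```

```bash
python3 -c "
from h import *
print(goto([525.5,-20.8,70],np.pi/2+.109),tool()[1]['t'])"
```

```text
(array([-0.0468, -0.0057,  0.1213]), np.float64(-0.0007), np.float64(1.6790476425390213)) 22.6
```

Emit:
move_arm --pt "255 -0.046 -0.0055 0.12 0" --pt "255 -0.046 -0.0055 0.12 0" --pt "255 -0.046 -0.0055 0.12 0" --pt "255 -0.046 -0.0055 0.12 0" --pt "255 -0.046 -0.0055 0.12 0"

```text
t: 23.02
ee_pos: [522.4, -20.5, 70.6]
orientation: [0.17, -3.128, -0.002]
ft_force: [-0.2, -0.8, 1.1]
width: 24.4
```

Emit:
move_arm --pt "255 0 0 0 0" --pt "255 0 0 0 0" --pt "255 0 0 0 0"

```text
t: 23.27
ee_pos: [525.9, -20.5, 77.6]
orientation: [-0.17, 3.133, -0.001]
ft_force: [0.2, 0.0, 0.7]
width: 4.8
```

```bash
python3 -c "
from h import *
print(goto([525.5,-20.8,24],np.pi/2+.109),tool()[1]['t'])"
```

```text
(array([ 0.0006, -0.0002,  0.0536]), np.float64(-0.0005), np.float64(1.6793281032742338)) 23.2667
```

Emit:
move_arm --pt "255 0 0 0.03 0" --pt "255 0 0 0.05 0" --pt "255 0 0 0.053 0" --pt "255 0 0 0.053 0"

```text
t: 23.6
ee_pos: [524.8, -20.4, 23.1]
orientation: [-0.171, 3.137, -0.0]
ft_force: [0.4, 0.6, 0.6]
width: 0.4
```

Emit:
move_arm --pt "255 0 0 0 0" --pt "255 0 0 0 0"

```text
t: 23.77
ee_pos: [526.1, -20.5, 23.9]
orientation: [-0.17, 3.134, -0.001]
ft_force: [-0.0, 0.0, 0.8]
width: 0.4
```

```bash
python3 - <<'E'
from h import *
T,o=tool();print(o["ee_pos"],goto([525.5,-20.8,24],np.pi/2+.109))
cv2.imwrite("pics/w15.png",get_image("wrist"))
im=get_image("side");K,W=cam("side");u=proj(K,W,[[560,-18,20]])[0].astype(int);a=cv2.resize(im[u[1]-45:u[1]+35,u[0]-50:u[0]+50],None,fx=6,fy=6,interpolation=cv2.INTER_CUBIC)
cv2.imwrite(f"pics/side15.png",a)
E
```

```text
[526.07032042 -20.47667276  23.91179869] (array([ 0.0006, -0.0003, -0.0001]), np.float64(-0.0004), np.float64(1.6793870408521254))
```

View pics/side15.png

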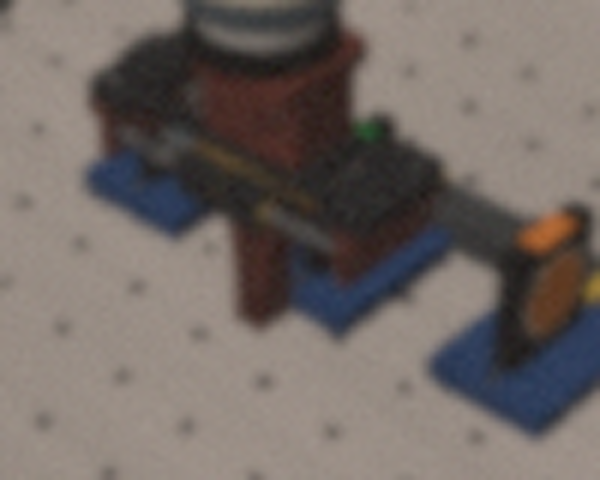

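View pics/w15.png

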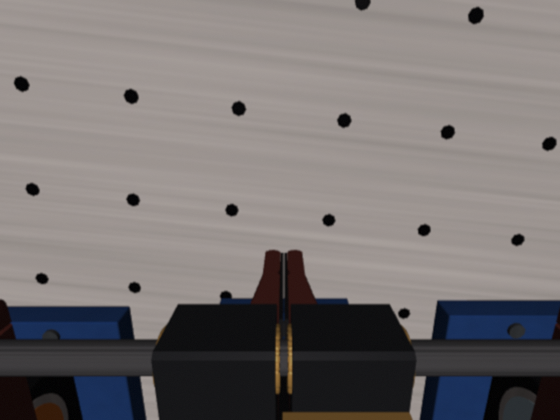

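Emit:
move_arm --pt "255 -0.005 0 0 0" --pt "255 -0.01 0 0 0" --pt "255 -0.013 0 0 0" --pt "255 -0.016 0 0 0"

```text
t: 24.2
ee_pos: [539.9, -18.6, 22.1]
orientation: [0.171, -3.134, -0.0]
ft_force: [-5.6, -0.3, 4.4]
width: 0.3
```

Emit:
move_arm --pt "255 -0.001 0 0 0" --pt "255 -0.002 0 0 0"

```text
t: 24.37
ee_pos: [541.2, -18.4, 21.9]
orientation: [0.171, -3.133, -0.0]
ft_force: [-7.8, -0.9, 7.9]
width: 0.5
```

Emit:
move_arm --pt "255 -0.001 0 0 0" --pt "255 -0.002 0 0 0"

```text
t: 24.53
ee_pos: [541.3, -18.3, 21.6]
orientation: [0.171, -3.129, -0.001]
ft_force: [-13.4, -2.6, 12.4]
width: 0.8
```

Emit:
move_arm --pt "255 0.006 0 0 0" --pt "255 0.006 0 -0.0015 0" --pt "255 0.006 0 -0.0015 0"

```text
t: 24.78
ee_pos: [539.6, -18.9, 23.9]
orientation: [-0.17, 3.136, -0.0]
ft_force: [-0.1, 0.1, -0.5]
width: 0.4
```

```bash
python3 - <<'E'
from h import *
T,o=tool();print(o["ee_pos"],o["ft_force"])
im=get_image("scene");K,W=cam("scene");u=proj(K,W,[[640,-8,20]])[0].astype(int);a=cv2.resize(im[u[1]-50:u[1]+45,u[0]-60:u[0]+65],None,fx=6,fy=6,interpolation=cv2.INTER_CUBIC)
cv2.imwrite(f"pics/scene16.png",a)
E
```

```text
[539.5707477  -18.88309855  23.85580726] [-0.10083195  0.08466564 -0.52215201]
```

View pics/scene16.png

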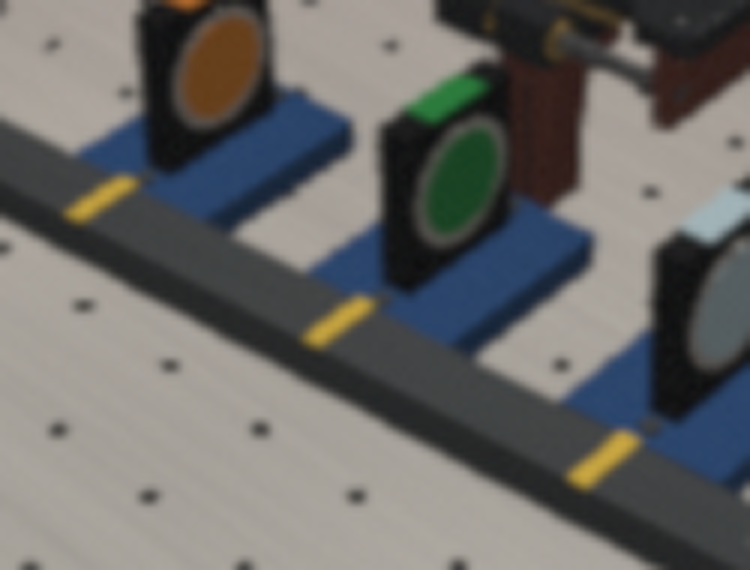

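Emit:
move_arm --pt "255 -0.002 0 -0.0005 0" --pt "255 -0.004 0 -0.001 0" --pt "255 -0.005 0 -0.001 0" --pt "255 -0.005 0 -0.001 0"

```text
t: 25.17
ee_pos: [541.3, -18.6, 24.2]
orientation: [0.171, -3.131, -0.0]
ft_force: [-7.6, -3.1, 4.1]
width: 0.7
```

Emit:
move_arm --pt "255 -0.0015 0 -0.0008 0" --pt "255 -0.0015 0 -0.0008 0"

```text
t: 25.33
ee_pos: [541.4, -18.5, 24.3]
orientation: [0.171, -3.128, -0.0]
ft_force: [-9.8, -4.7, 0.3]
width: 0.4
```

Emit:
move_arm --pt "255 0.01 0 0 0" --pt "255 0.02 0 0 0" --pt "255 0.022 0 -0.03 0" --pt "255 0.022 0 -0.06 0" --pt "255 0.022 0.03 -0.06 0"

```text
t: 25.75
ee_pos: [523.9, 6.8, 89.9]
orientation: [-0.165, 3.128, -0.002]
ft_force: [0.6, -0.1, 0.1]
width: 0.7
```

```bash
python3 -c "
from h import *
print(goto([514.6,98.5,75],np.pi/2+.109),tool()[1]['t'])"
```

```text
(array([-0.0003,  0.0922,  0.0148]), np.float64(-0.0037), np.float64(1.676112833189351)) 25.75
```

Emit:
move_arm --pt "255 0 0.035 0.01 0" --pt "255 0 0.07 0.01 0" --pt "255 0 0.092 0.01 0" --pt "255 0 0.092 0.01 0" --pt "255 0 0.092 0.01 0"

```text
t: 26.17
ee_pos: [510.2, 101.6, 75.7]
orientation: [-0.175, 3.136, 0.0]
ft_force: [-0.1, -0.4, -0.1]
width: 0.5
```

```bash
python3 -c "
from h import *
print(goto([514.6,98.5,24],np.pi/2+.109),tool()[1]['t'])"
```

```text
(array([-0.004 , -0.0036,  0.0517]), np.float64(0.0023), np.float64(1.6821152447253347)) 26.1667
```

Emit:
move_arm --pt "255 -0.004 -0.003 0.03 0.002" --pt "255 -0.004 -0.003 0.05 0.002" --pt "255 -0.004 -0.003 0.051 0.002" --pt "255 -0.004 -0.003 0.051 0.002" --pt "255 -0.004 -0.003 0.051 0.002"

```text
t: 26.58
ee_pos: [514.9, 97.4, 25.0]
orientation: [-0.166, 3.137, -0.0]
ft_force: [0.2, -0.1, 1.2]
width: 0.4
```

```bash
python3 - <<'E'
from h import *
T,o=tool();print(o["ee_pos"],o["ft_force"],goto([514.6,98.5,24],np.pi/2+.109))
cv2.imwrite("pics/w17.png",get_image("wrist"))
E
```

```text
[514.8771614   97.38152447  24.99365315] [ 0.21935951 -0.06729147  1.17188458] (array([0.0002, 0.0011, 0.001 ]), np.float64(-0.0035), np.float64(1.6762924573323736))
```

View pics/w17.png

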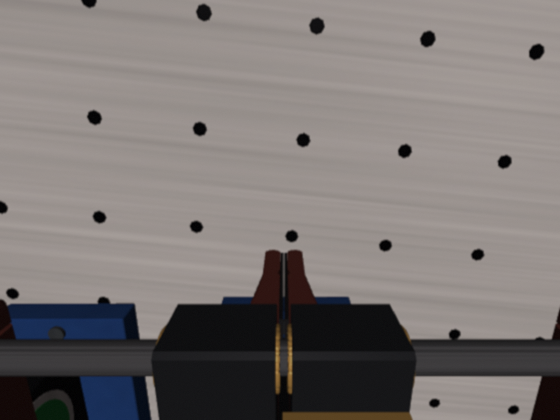

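Emit:
move_arm --pt "255 -0.005 0.001 0.0005 -0.003" --pt "255 -0.01 0.001 0.0005 -0.003" --pt "255 -0.014 0.001 0 -0.003" --pt "255 -0.017 0.001 -0.0005 -0.003"

```text
t: 26.97
ee_pos: [528.3, 100.5, 24.9]
orientation: [0.172, -3.129, 0.001]
ft_force: [-15.5, -2.1, 11.5]
width: 0.3
```

Emit:
move_arm --pt "255 -0.001 0 -0.0005 0" --pt "255 -0.002 0 -0.0008 0"

```text
t: 27.13
ee_pos: [528.4, 100.6, 25.1]
orientation: [0.172, -3.126, 0.002]
ft_force: [-15.6, -1.4, 5.9]
width: 0.3
```

Emit:
move_arm --pt "255 -0.001 0 -0.0005 0" --pt "255 -0.002 0 -0.0008 0"

```text
t: 27.3
ee_pos: [528.4, 100.4, 25.1]
orientation: [0.172, -3.122, 0.002]
ft_force: [-17.1, -1.8, 2.8]
width: 0.1
```

Emit:
move_arm --pt "255 0.01 0 0 0" --pt "255 0.025 0 0 0" --pt "255 0.03 0 -0.03 0" --pt "255 0.04 0 -0.07 0" --pt "255 0.05 -0.02 -0.11 0"

```text
t: 27.72
ee_pos: [488.4, 79.4, 134.2]
orientation: [-0.175, 3.136, 0.001]
ft_force: [1.7, 0.7, 0.6]
width: 0.6
```

```bash
python3 -c "
from h import *
print(goto([406,-60,392],np.pi/2+.109),tool()[1]['t'])"
```

```text
(array([ 0.0973, -0.1292, -0.2579]), np.float64(0.0026), np.float64(1.6824178044791942)) 27.7167
```

Keeping the fingers shut so they don't hide the side stands.

Emit:
move_arm --pt "255 0.097 -0.129 -0.258 0" --pt "255 0.097 -0.129 -0.258 0" --pt "255 0.097 -0.129 -0.258 0" --pt "255 0.097 -0.129 -0.258 0" --pt "255 0.097 -0.129 -0.258 0"

```text
t: 28.13
ee_pos: [431.8, -17.8, 312.1]
orientation: [-0.173, 3.134, -0.001]
ft_force: [1.3, -1.1, 0.7]
width: 0.1
```

Emit:
move_arm --pt "255 0.035 -0.045 -0.09 0" --pt "255 0.035 -0.045 -0.09 0" --pt "255 0.035 -0.045 -0.09 0" --pt "255 0.035 -0.045 -0.09 0"

```text
t: 28.47
ee_pos: [403.6, -67.5, 405.0]
orientation: [-0.168, 3.127, -0.005]
ft_force: [0.4, 0.3, 0.7]
width: 0.4
```

```bash
python3 ov.py w18 584,105 597,-13 610,-133; python3 - <<'E'
import cv2
im=cv2.imread("pics/w18.png");cv2.imwrite("pics/w18c.png",cv2.resize(im[200:350,190:410],None,fx=3.6,fy=3.6,interpolation=cv2.INTER_CUBIC))
E
```

```text
[403.59490212 -67.48674447 405.03236363] 28.4667
bar [ 6.3919e+02 -7.5440e+00  1.0700e-01  6.2000e-01  2.0000e+00]
[5.88543e+02 1.06947e+02 1.28000e-01 1.37000e-01]
   in bar: -38.2 119.2 0.021
[ 6.0036e+02 -1.3641e+01  1.1600e-01  5.4300e-01]
   in bar: -39.3 -1.9 0.01
[ 6.1481e+02 -1.3327e+02  1.0100e-01  1.1900e-01]
   in bar: -37.6 -122.4 -0.005
```

View pics/w18.png

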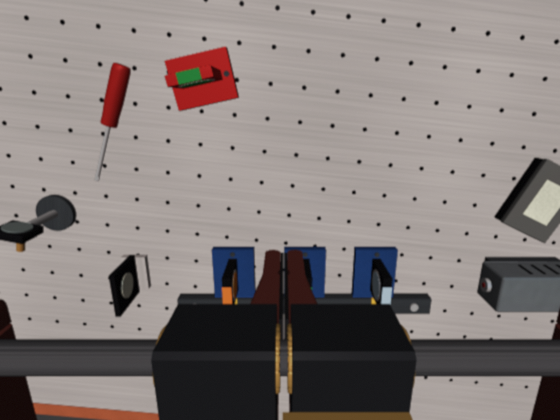

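View pics/w18c.png

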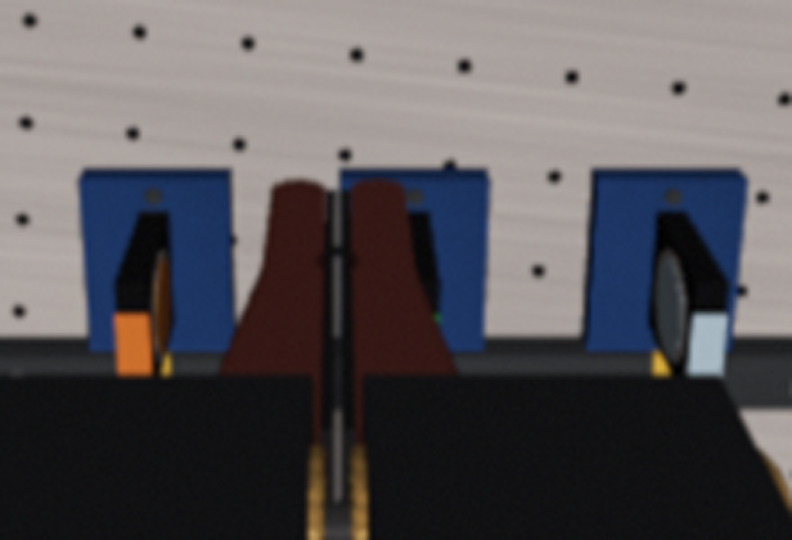

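```bash
python3 -c "
from h import *
print(goto([375,-38,470],np.pi/2+.109),tool()[1]['t'])"
```

```text
(array([ 0.0245,  0.0313, -0.0679]), np.float64(-0.0014), np.float64(1.6784244041813294)) 28.5167
```

Emit:
move_arm --pt "0 0.0245 0.031 -0.068 0" --pt "0 0.0245 0.031 -0.068 0" --pt "0 0.0245 0.031 -0.068 0" --pt "0 0.0245 0.031 -0.068 0" --pt "0 0.0245 0.031 -0.068 0"

```text
t: 28.93
ee_pos: [374.5, -37.1, 466.0]
orientation: [0.174, -3.135, -0.0]
ft_force: [0.9, 0.7, -0.9]
width: 30.5
```

Emit:
move_arm --pt "0 0 0 0 0" --pt "0 0 0 0 0" --pt "0 0 0 0 0" --pt "0 0 0 0 0" --pt "0 0 0 0 0"

```text
t: 29.35
ee_pos: [374.6, -37.6, 467.1]
orientation: [0.172, -3.136, -0.0]
ft_force: [-0.1, -0.5, 1.2]
width: 63.8
```

```bash
python3 ov.py w19 584,105 597,-13 610,-133; python3 - <<'E'
import cv2
im=cv2.imread("pics/w19.png");cv2.imwrite("pics/w19c.png",cv2.resize(im[220:345,190:380],None,fx=4.2,fy=4.2,interpolation=cv2.INTER_CUBIC))
E
```

```text
[374.60442389 -37.62089439 467.06899625] 29.35
bar [ 6.50736e+02 -7.81800e+00  1.09000e-01  8.00000e-02  2.00000e+00]
[5.87499e+02 1.07737e+02 9.40000e-02 4.14000e-01]
   in bar: -50.4 121.7 -0.015
[ 6.00555e+02 -1.29890e+01  1.01000e-01  1.00000e-01]
   in bar: -50.4 0.3 -0.008
[ 6.13591e+02 -1.34916e+02  1.31000e-01  4.17000e-01]
   in bar: -50.7 -122.3 0.022
```

View pics/w19c.png

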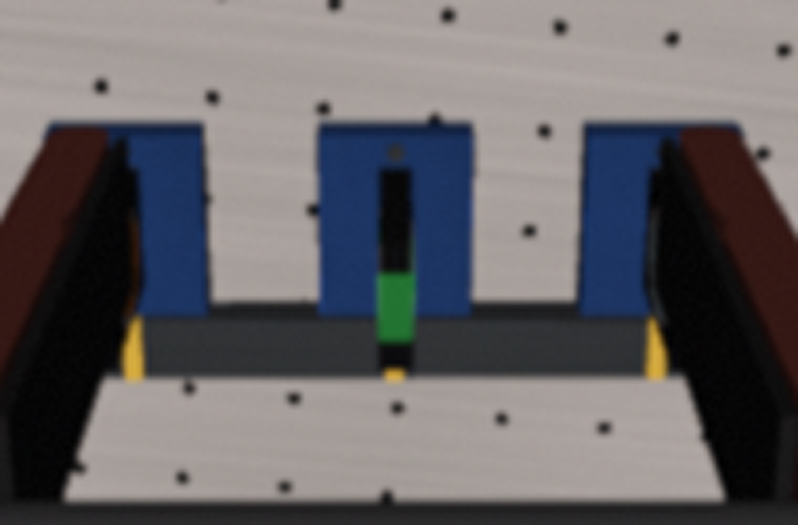

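```bash
python3 - <<'E'
from h import *
cv2.imwrite("pics/end.png",get_image("scene"))
for n in("platebox","driver","mirror"): print(n,[np.round(d["location"]).tolist() for d in place_of("scene",n)][:1])
print(close_job())
E
```

```text
platebox [[425.0, 344.0, 0.0]]
driver [[387.0, -338.0, 0.0]]
mirror [[539.0, -432.0, 2.0]]
the job is handed in; nothing more can be done
None
```

View pics/end.png

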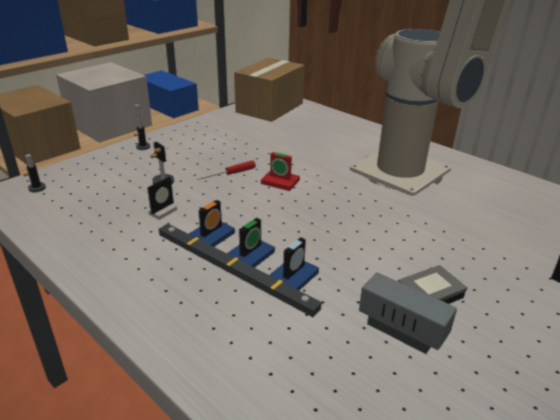

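I slid the lens stand to the left mark, the green filter to the middle and the amber filter to the right. All three are released, and the job was handed in at about 29.5 s of the 58 s allowed.

**Final checks:** In the last wrist picture the three bases line up front and back against the bar. They are square to it, with gaps of about 50 mm between them, and each is centred on its mark to about 1 mm. The marks beside the lens and amber stands were partly hidden by the open fingers, so their centring is worked out from one base edge each. The plate box, screwdriver and mirror read within about 4 mm of where they started, and I did not go near the red look-alike.

**What went wrong or disagreed:**
- **Not flush at first:** the lens and green stands had stopped about 3 mm and 5 mm short of the bar. I pushed both in from behind with closed fingers until they stopped. The amber stand already looked flush, so I did not push it.
- **Lifting:** the wrist carried about 3–4 N (roughly a stand's weight) while the green and amber stands slid, so they may have been lifted by up to about 1 mm for part of the way.
- **Force:** one jolt of about 50 N at the wrist came as the green stand started to move, under the 120 N wrist limit.
- **Automatic position fit:** my fit of the stands against the bar was not reliable in the last views because parts were hidden. I relied on measured edges and the pushing stops instead.

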